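Load the jar-warming bath and set its feed valve

ROBOT

A 6-joint arm with a two-finger parallel gripper is mounted at the origin on a cart in front of the work surface, level with it; the furniture and walls round the work are solid. World frame = base frame: x ahead of the robot, y to its left, z up, the work surface at z = 0. Lengths are in mm, angles in rad, forces in N, time in s.
With the tool pointing down it reaches from about 250 to 775 mm from the base axis. Payload 8.9 kg.
Tool frame: the origin (TCP) lies midway between the tips of the shut fingers; the grasp point (between the pads) lies 19 mm behind it (manip.grip_depth is the distance from the TCP to the grasp point, in mm); y points along the fingers, z is the direction in which the jaws open and shut, and the axes are right-handed (so a half turn about y gives the same grasp; the last joint's range is limited). The gripper opens to 85 mm and grips with 20 to 120 N. Pads are 22 mm wide; open, the fingers measure 114 mm over their backs; the gripper's body (76 mm by 85 mm) begins 54 mm behind the grasp point. The pads swing forward as they close: fully open they stand 13 mm farther back than shut.
Start: joints at [-1.372, 0.291, -0.153, 1.127, 0, 1.431], TCP at [173.993, -495.328, 201.405] pointing down, gripper open.
Joint ranges: [-2.52, 2.52], [-0.91, 1.74], [-1.3, 1.37], [-1.96, 2.02], [-1.52, 1.47], [-3.14, 3.14]. Speed limits (rad/s): [2.22, 2.22, 2.79, 3.14, 3.14, 3.14].

INTERFACE

Orientations are given as a unit quaternion [w, x, y, z].
In Python, from station import manip gives the robot as it stands. The module is installed in compiled form; this text tells all that it offers.
- The arm moves only by the tool servo_tool, never from a script. Its argument "moves" is a list of rows, each a list of 2 entries, a list of its own where there are three numbers: the shift along the tool's x, y, z in mm, then the turn, a rotation vector about the tool's x, y, z in rad. A call has 1 to 12 rows; each row is the pose to reach, as a shift and turn from the pose commanded when the call began, along the tool's axes at that moment; what a row does not reach only later rows make up. A row lasts 1/12 s, in which the tool goes at most 41.7 mm and 7.16 degrees, less where a joint would pass 70% of its speed; a pose out of reach is approached as far as the arm can. A call with a gripper value outside its range is refused whole. "jaw" is the finger opening in mm, from 0 to 85.4, set as the call begins (left out, the last holds). The fingers move at their own pace and stop on an object; "newtons" is the grip in N (left out, the last holds). Time passes only in rows, so rows that repeat a pose let the fingers close. It gives the time, the measured TCP pose, the force and the opening at its end, in the units of the state.
- manip.get_obs(): the state, without advancing time (a new reading comes with each control period).
- manip.capture(name): name is "scene" or "side" or "wrist"; returns the picture (384x512x3 uint8, blue, green, red); there is no depth.
- manip.get_calibration(name): a dict with "K" (3x3 intrinsics, pixels), "position" and "rotation" of the camera in the world. Camera axes: x right, y down, z forward; pixel columns grow to the right and rows downward; lengths in mm; the calibration is good to about 2 mm. A picture is of the moment at which its call begins: read the wrist's pose just before it. get_calibration takes no time and is no camera call; for the wrist camera it gives the pose at the moment of the call.
- manip.close_job(): hands the job in, once; it reports no verdict.
The state is a dict: "clock": time; "joint_positions": joint angles; "dq": joint speeds; "joint_torque": joint torques, N m; "tool_pos": TCP position; "ee_rot": TCP orientation; "force": force on the tool from outside, world axes, zero at the start; "moment": the same for the moment, N m; "gripper_width": finger opening in mm.
Only numpy, scipy, OpenCV 4.12 (cv2) and the standard library are available. Lean on these libraries where they do the work, as an engineer would, in place of code of your own. Each camera call takes 0.05 s, during which the arm holds its last target.

TASK

Stand the black-lidded and the white-lidded jar upright in the two empty cells of the steel warming bath, one jar to a cell. Then take the black crank grip on the red valve wheel, wind the wheel clockwise (seen from above) shut against its stop, and from there back it off exactly two full turns anticlockwise; finish while still gripping the crank grip, keeping the wheel still there. Leave the red-lidded jar standing in the middle cell and do not disturb the other things on the bench.

Things in the scene. Friction and masses are not known exactly. Their poses are not given: they have to be found in the camera images.
- bath: Fixed open steel bath, 288 (x) x 94 (y) mm outside, 42 mm high, three cells in a row along its x. Origin: centre of its underside on the bench. Cell floors 6 mm up; walls and dividers 4 mm thick; cells about 89 x 86 mm. A pipe from its +y side leads to the brass valve, whose vertical axis is at y = +190 mm; a fixed white pointer stands on the valve's -x side, 75 mm from the axis.
- cell_1 (a point): Centre of the floor of the end cell at the bath's -x end (x = -93 mm in the bath frame); empty at the start.
- cell_2 (a point): Centre of the floor of the middle cell; the red-lidded jar stands in it.
- cell_3 (a point): Centre of the floor of the end cell at the bath's +x end (x = +93 mm); empty at the start.
- black_jar: Loose clear jar of pink pigment with a black lid, 58 mm across, 86 mm high (lid 56 mm across, top 15 mm), about 0.21 kg. Origin: centre of its underside, z up the jar. Starts upright on the bench to the left of the valve.
- white_jar: Loose clear jar of green pigment with a white lid, 58 mm across, 78 mm high (lid 56 mm across, top 15 mm), about 0.23 kg. Origin: centre of its underside, z up the jar. Starts upright on the bench to the left of the valve; the two jars' places may be swapped.
- red_jar: Loose jar with a red lid, 58 mm across, 70 mm high, already standing in the middle cell of the bath. Origin: centre of its underside. Stays there.
- valve_wheel (a joint): Angle of the red valve wheel, rad: 0 = shut on its hard stop; grows anticlockwise from above as it opens; two turns open = 12.57; hard stop at 18.85. Starts roughly 0.5 to 1.1 turns open. Rim 100 mm across (centre line), 12 mm thick, its top 86 mm above the bench. Turns with about 0.12 N m (2 to 3 N at the grip) and stays where left.
- valve_axis (a point): Point on the wheel's vertical axis at the height of the rim's centre, 80 mm above the bench; fixed to the bath.
- crank_grip: Black upright round grip on the wheel's rim, 22 mm across, 42 mm high, spinning freely on its vertical pin, so a hand may keep its direction while winding. Origin: centre of its underside, 88.5 mm above the bench (top at 130 mm). It circles the wheel's axis at 50 mm radius. At joint 0 and at each full turn it is on the bath's -x side of the axis, in line with the white pointer.
- pliers: Red-handled pliers lying at the back; bystander.
- file: Wooden-handled file, 240 mm long, lying right of the bath; bystander.
Things that resemble listed ones, but are neither listed nor needed, are in the scene too. Leave any blue look-alike of the black_jar alone. What is shaped like the white_jar but turquoise is not meant.

How it is judged:
By the outcome, as a careful person would: the job done as asked, in the order asked, and still so for the second after the job is handed in, while the arm keeps its last pose, push and grip.
It also fails if it takes over 69 s, if anything falls off the work surface, if the arm or the gripper's body presses on something with over 40 N, if the wrist force passes 120 N, or if a joint passes its speed limit or range.

## Working session

There is one attempt and no reset: what is moved stays moved. The work goes in short steps, Python scripts to look and compute and a tool call to move; the robot and the scene stay as the last step left them, time stands still between calls to the robot, and variables do not carry over. Pictures are saved under pics/ and viewed, and the job is handed in when it is done.

Besides the shell and the picture viewer there is one more tool, called after "Call:" as name([rows], argument=value, ...), one row to a line, values as JSON. servo_tool: Moves the arm, as the interface text tells. Its arguments: {"type":"object","properties":{"moves":{"type":"array","items":{"type":"array"}},"jaw":{"type":"number"},"newtons":{"type":"number"}},"required":["moves"]}

```bash
mkdir -p pics; cat > h.py <<'E'
import numpy as np, cv2
from station import manip
def grab(n,f):
    im=manip.capture(n); cv2.imwrite('pics/'+f+'.png',im); c=manip.get_calibration(n); np.savez('pics/'+f+'.npz',K=c['K'],p=c['position'],R=c['rotation']); return im
def ray(f,u,v):
    c=np.load('pics/'+f+'.npz'); d=c['R']@np.linalg.inv(c['K'])@np.array([u,v,1.]); return c['p'],d
def plane(f,u,v,z):
    p,d=ray(f,u,v); return p+d*(z-p[2])/d[2]
def proj(f,P):
    c=np.load('pics/'+f+'.npz'); q=c['K']@(c['R'].T@(np.array(P,float)-c['p'])); return q[:2]/q[2]
E
python3 - <<'E'
from h import *
np.set_printoptions(precision=4,suppress=True)
for n in('scene','side','wrist'): grab(n,n+'0'); c=manip.get_calibration(n); print(n,c)
print(manip.get_obs(),manip.grip_depth)
E
```

```text
scene {'K': array([[377.4228,   0.    , 248.2456],
       [  0.    , 377.4228, 195.2452],
       [  0.    ,   0.    ,   1.    ]]), 'position': array([1040.4558, -752.5455,  604.0395]), 'rotation': array([-0.483 ,  0.8271,  0.2542, -0.1343])}
side {'K': array([[432.3078,   0.    , 256.9667],
       [  0.    , 432.3078, 191.4994],
       [  0.    ,   0.    ,   1.    ]]), 'position': array([ 391.5573, -869.9127,  788.9479]), 'rotation': array([-0.4371,  0.8942, -0.091 ,  0.0338])}
wrist {'K': array([[343.0966,   0.    , 255.2407],
       [  0.    , 343.0966, 187.8664],
       [  0.    ,   0.    ,   1.    ]]), 'position': array([ 236.7876, -472.6524,  372.8303]), 'rotation': array([ 0.1092,  0.8088, -0.5724, -0.0786])}
{'clock': 0.15, 'joint_positions': array([-1.3723,  0.2912, -0.1539,  1.1267, -0.    ,  1.4315]), 'dq': array([ 0.0013, -0.0022,  0.0025,  0.0012,  0.0012, -0.0008]), 'joint_torque': array([  0.0018, -53.7369,  33.1522,   0.0114,  -0.0001,   0.    ]), 'tool_pos': array([ 173.9423, -494.9889,  200.9778]), 'ee_rot': array([ 0.1189, -0.1189,  0.6974, -0.6967]), 'force': array([ 0.7487, -0.5106, -0.0058]), 'moment': array([-0.0007,  0.0157, -0.0172]), 'gripper_width': 85.31019979439748} 18.700000000000003
```

Rotation is a quaternion; fix the helper.

```bash
sed -i "s/R=c\['rotation'\])/R=Rot.from_quat(np.roll(c['rotation'],-1)).as_matrix())/; 1a from scipy.spatial.transform import Rotation as Rot" h.py
python3 - <<'E'
from h import *
for n in('scene','side','wrist'):
  c=manip.get_calibration(n); np.savez('pics/'+n+'0.npz',K=c['K'],p=c['position'],R=Rot.from_quat(np.roll(c['rotation'],-1)).as_matrix())
  print(proj(n+'0',[400,0,0]))
print(Rot.from_quat(np.roll(manip.get_obs()['ee_rot'],-1)).as_matrix().round(3))
E
```

```text
[204.04274567 206.25759626]
[203.40301823 227.70991519]
[-228.30023992 -306.34243035]
[[-0.943 -0.     0.331]
 [-0.331  0.001 -0.943]
 [-0.    -1.    -0.001]]
```

View pics/scene0.png

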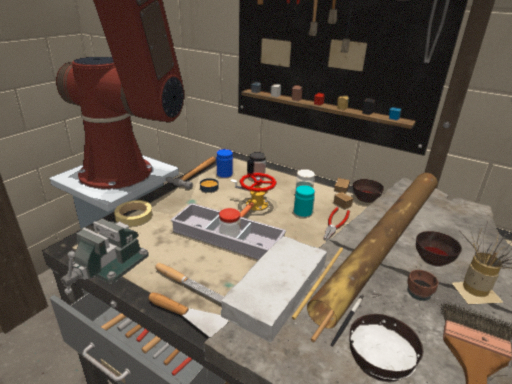

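View pics/side0.png

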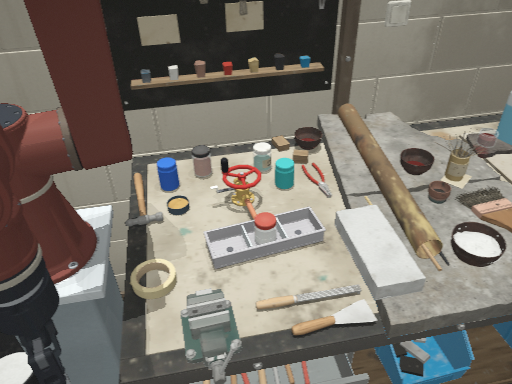

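View pics/wrist0.png

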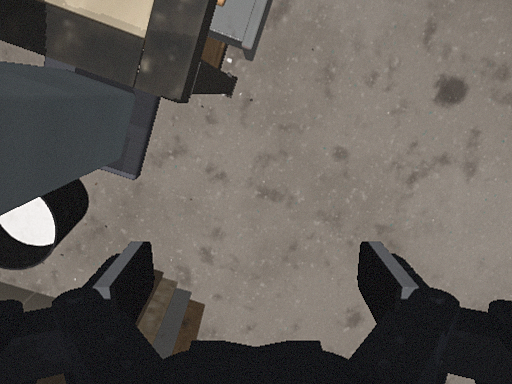

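```bash
python3 - <<'E'
from h import *
a=cv2.imread('pics/side0.png')[130:275,130:350]; cv2.imwrite('pics/c1.png',cv2.resize(a,None,fx=3.6,fy=3.6,interpolation=cv2.INTER_CUBIC))
a=cv2.imread('pics/scene0.png')[140:265,160:340]; cv2.imwrite('pics/c2.png',cv2.resize(a,None,fx=4.4,fy=4.4,interpolation=cv2.INTER_CUBIC))
E
```

```text
(no output)
```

View pics/c1.png

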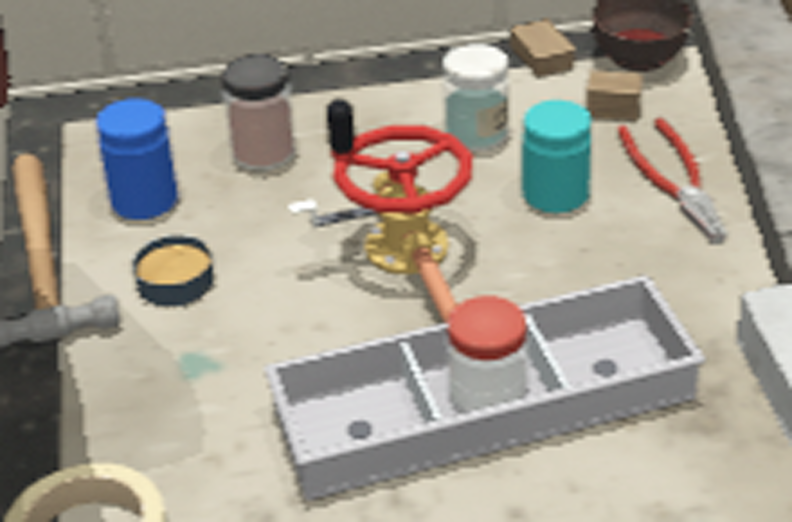

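View pics/c2.png

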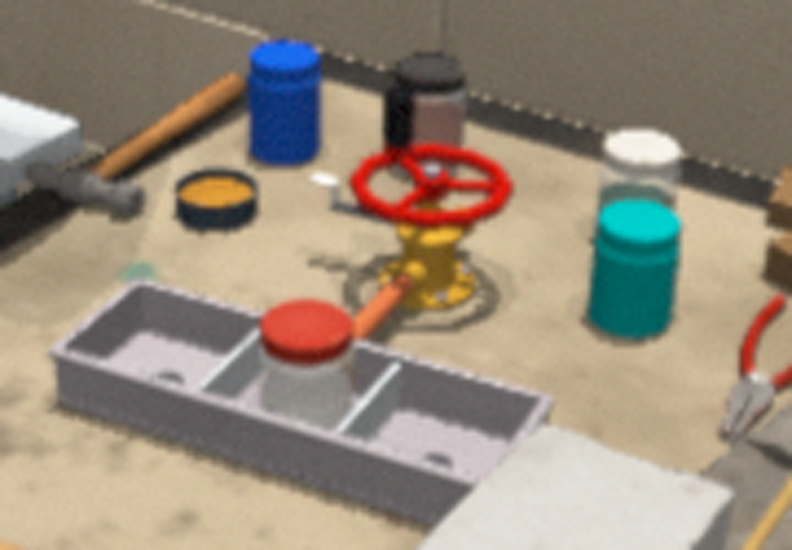

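```bash
python3 - <<'E'
from h import *
np.set_printoptions(precision=1,suppress=True)
S=lambda x,y,z:plane('side0',x/3.6+130,y/3.6+130,z)[:2]
C=lambda x,y,z:plane('scene0',x/4.4+160,y/4.4+140,z)[:2]
print('bath side BL,FL,FR,BR',S(272,369,42),S(304,461,42),S(703,356,42),S(648,280,42))
print('bath scene BL,FL,BR',C(138,283,42),C(55,352,42),C(552,402,42))
print('black',S(256,70,86),C(431,70,86))
print('white',S(476,59,78),C(642,146,78))
print('blue',S(131,117,86),C(286,55,86)); print('turq',S(557,118,78),C(638,221,78))
print('red',S(487,322,70),C(308,325,70))
print('wheel',S(403,165,82),C(432,184,82))
print('grip top',S(340,107,130),'bot',S(343,152,88.5), 'scene',C(398,85,130),C(398,148,88.5))
print('pointer tip',S(302,207,40))
E
```

```text
bath side BL,FL,FR,BR [403.1 -65.1] [ 414.9 -156.7] [ 699.9 -116.1] [686.  -28.9]
bath scene BL,FL,BR [408.5 -65.1] [ 420.8 -155.4] [692.7 -26.8]
black [425.9 255.3] [432.8 250.9]
white [612.5 243.7] [616.3 243. ]
blue [320.3 207.1] [326.4 208. ]
turq [658.3 141.5] [662.9 140.7]
red [553.5 -79.8] [553.2 -77.4]
wheel [525.   99.3] [529.3  98.7]
grip top [481.6 118.2] bot [481.1 117.6] scene [479.6 130.6] [488.  119.7]
pointer tip [445.2 118.4]
```

```bash
python3 - <<'E'
from h import *
np.set_printoptions(precision=3,suppress=True)
o=manip.get_obs(); T=Rot.from_quat(np.roll(o['ee_rot'],-1)).as_matrix(); c=np.load('pics/wrist0.npz')
print(T.T@c['R'],T.T@(c['p']-o['tool_pos']))
S=lambda x,y,z:plane('side0',x/3.6+130,y/3.6+130,z)[:2]
print('backedge',S(65,125,0),S(690,50,0),'blocks',S(550,70,0),S(615,115,0),'edge',plane('side0',330,110,0),plane('side0',130,105,0))
E
```

```text
[[-0.001  0.964  0.267]
 [ 0.001 -0.267  0.964]
 [ 1.     0.001 -0.001]] [ -66.716 -171.844   -0.407]
backedge [252.687 339.03 ] [838.913 336.231] blocks [700.54 331.46] [739.572 245.632] edge [946.544 566.493   0.   ] [179.677 790.904   0.   ]
```

Call:
servo_tool([
  [[0, -40, 0], [0, -0.12, 0]],
  [[0, -80, 0], [0, -0.24, 0]],
  [[0, -100, 0], [0, -0.36, 0]],
  [[-40, -100, -30], [0, -0.48, 0]],
  [[-70, -100, -60], [0, -0.6, 0]],
  [[-100, -100, -85], [0, -0.72, 0]],
  [[-130, -100, -110], [0, -0.84, 0]],
  [[-160, -100, -135], [0, -0.96, 0]],
  [[-190, -100, -160], [0, -1.08, 0]],
  [[-220, -100, -185], [0, -1.2, 0]],
  [[-250, -100, -210], [0, -1.234, 0]],
  [[-250, -100, -210], [0, -1.234, 0]],
], jaw=85)

```text
clock: 1.15
tool_pos: [342.4, -208.9, 301.6]
ee_rot: [0.503, -0.502, 0.498, -0.497]
force: [0.2, -0.9, 0.2]
gripper_width: 85.0
```

Call:
servo_tool([
  [[-37, 0, 17], [0, 0, 0]],
  [[-74, 0, 34], [0, 0, 0]],
  [[-111, 0, 51], [0, 0, 0]],
  [[-148, 0, 68], [0, 0, 0]],
  [[-185, 0, 85], [0, 0, 0]],
  [[-222, 0, 102], [0, 0, 0]],
  [[-259, 0, 119], [0, 0, 0]],
  [[-296, 0, 136], [0, 0, 0]],
  [[-333, 0, 153], [0, 0, 0]],
  [[-370, 0, 170], [0, 0, 0]],
  [[-400, 0, 184], [0, 0, 0]],
  [[-400, 0, 184], [0, 0, 0]],
])

```text
clock: 2.15
tool_pos: [525.3, 190.4, 299.9]
ee_rot: [0.501, -0.501, 0.499, -0.498]
force: [-1.4, -0.7, -0.1]
gripper_width: 84.9
```

```bash
python3 - <<'E'
from h import *
o=manip.get_obs(); print(o['tool_pos'],o['joint_positions'])
grab('wrist','w1')
E
```

```text
[525.30001953 190.35318172 299.94648719] [2.15897099e-01 3.27887918e-01 1.55256093e-01 1.39874098e+00
 1.41932288e-03 1.78226998e+00]
```

View pics/w1.png

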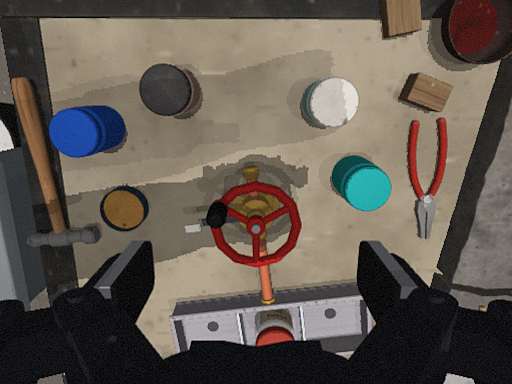

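```bash
python3 - <<'E'
from h import *
np.set_printoptions(precision=1,suppress=True)
im=cv2.imread('pics/w1.png'); h=cv2.cvtColor(im,cv2.COLOR_BGR2HSV)
def fit(m,roi,z,n,zc):
    u0,v0,u1,v1=roi; M=np.zeros(m.shape,np.uint8); M[v0:v1,u0:u1]=m[v0:v1,u0:u1]*255
    M=cv2.morphologyEx(M,cv2.MORPH_OPEN,np.ones((3,3)))
    c=max(cv2.findContours(M,0,2)[0],key=cv2.contourArea); c=cv2.convexHull(c)
    P=np.array([plane('w1',*p[0],z)[:2] for p in c]).astype(np.float32)
    (x,y),r=cv2.minEnclosingCircle(P); print(n,x,y,r,'ell',cv2.fitEllipse(c), plane('w1',*cv2.fitEllipse(c)[0],z))
V=h[:,:,2];Sx=h[:,:,1];H=h[:,:,0]
print(h[89,160],h[100,335],h[214,217],h[240,225])
fit(V<90,(135,60,192,118),86,'black',0)
fit((V>170)&(Sx<45),(295,70,365,130),78,'white',0)
fit(((H<8)|(H>172))&(Sx>150)&(V>60),(200,170,310,275),83,'wheel',0)
fit(V<60,(200,190,232,232),130,'grip',0)
for z in(40,60,80):print('ptr',z,plane('w1',193,228,z))
print('hub',plane('w1',256,229,88))
for q in [(173,304),(213,327),(330,313)]: print(plane('w1',*q,42),plane('w1',*q,6))
E
```

```text
[15  8 61] [ 18  20 193] [111  94  19] [ 15  59 104]
black 427.7332763671875 253.8013916015625 32.99919128417969 ell ((167.47720336914062, 91.70616149902344), (49.50517272949219, 63.00031661987305), 130.59744262695312) [427.6 256.9  86. ]
white 610.932861328125 246.5319061279297 26.32819175720215 ell ((334.54119873046875, 101.60293579101562), (46.09093475341797, 48.94174575805664), 40.63689422607422) [611.  247.3  78. ]
wheel 524.1150512695312 101.85115814208984 55.324920654296875 ell ((255.6123809814453, 223.73289489746094), (85.22048950195312, 88.67739868164062), 89.40325927734375) [523.9 103.5  83. ]
grip 481.81634521484375 132.1915740966797 15.343545913696289 ell ((216.6210479736328, 215.06809997558594), (22.015562057495117, 28.497024536132812), 22.173580169677734) [482.6 131.4 130. ]
ptr 40 [439.4  80.1  40. ]
ptr 60 [443.3  88.2  60. ]
ptr 80 [447.2  96.3  80. ]
hub [524.4  98.7  88. ]
[406.1 -36.1  42. ] [396.3 -60.6   6. ]
[462.4 -74.3  42. ] [ 457.3 -101.9    6. ]
[632.1 -49.5  42. ] [641.1 -75.    6. ]
```

Call:
servo_tool([
  [[-20, 0, 32], [0, 0, 0]],
  [[-40, 0, 64], [0, 0, 0]],
  [[-55, 20, 87], [0, 0, 0]],
  [[-55, 60, 87], [0, 0, 0]],
  [[-55, 100, 87], [0, 0, 0]],
  [[-55, 140, 87], [0, 0, 0]],
  [[-55, 160, 87], [0, 0, 0]],
  [[-55, 160, 87], [0, 0, 0]],
])

```text
clock: 2.87
tool_pos: [607.3, 238.6, 136.0]
ee_rot: [-0.497, 0.503, -0.502, 0.499]
force: [-0.5, -0.5, -0.6]
gripper_width: 84.9
```

```bash
python3 - <<'E'
from h import *
o=manip.get_obs(); print(o['tool_pos'])
grab('wrist','w2'); print(proj('w2',[612,245,78]))
E
```

```text
[607.27455732 238.63999425 136.01035787]
[261.06801232 184.48509851]
```

View pics/w2.png

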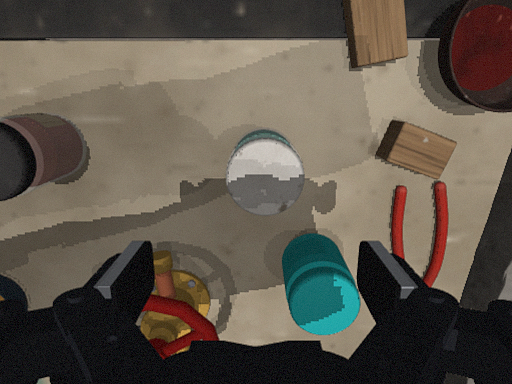

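```bash
python3 - <<'E'
from h import *
print(plane('w2',265,176,78), manip.get_obs()['tool_pos'])
p,d=ray('w2',265,176);R=np.load('pics/w2.npz')['R'];print(R[:,2])
E
```

```text
[614.71342835 251.13870847  78.        ] [609.03488568 239.28013373 139.47441627]
[-0.00525974 -0.26669415 -0.96376686]
```

```bash
python3 - <<'E'
from h import *
for i in range(2):
  print(manip.get_obs()['tool_pos']); im=grab('wrist','w3')
print(manip.get_obs()['tool_pos'])
h=cv2.cvtColor(im,cv2.COLOR_BGR2HSV)
for T in (70,):
  M=((h[:,:,1]<60)&(h[:,:,2]>T)).astype(np.uint8)*255; M[:, :200]=0;M[:,330:]=0;M[:130]=0;M[225:]=0
  M=cv2.morphologyEx(M,cv2.MORPH_OPEN,np.ones((5,5)))
  c=max(cv2.findContours(M,0,2)[0],key=cv2.contourArea); print(cv2.fitEllipse(cv2.convexHull(c)))
  e=cv2.fitEllipse(cv2.convexHull(c)); print(plane('w3',*e[0],78))
cv2.imwrite('pics/w3c.png',cv2.resize(im[110:240,180:350],None,fx=3,fy=3))
E
```

```text
[609.03488568 239.28013373 139.47441627]
[610.74105511 239.92615653 141.91851737]
[611.75265128 240.4110882  143.29555894]
((283.08526611328125, 174.349365234375), (93.71893310546875, 162.45538330078125), 88.21905517578125)
[630.77830107 252.66758941  78.        ]
```

View pics/w3c.png

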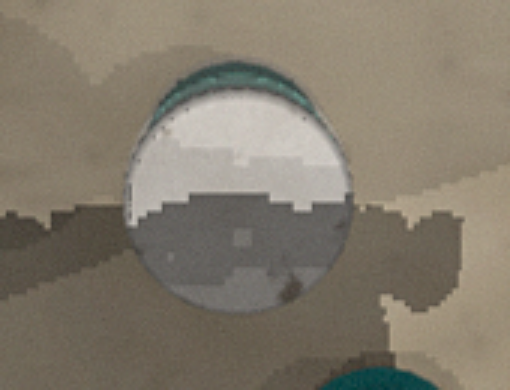

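```bash
python3 - <<'E'
from h import *
print(plane('w3',259.7,176.7,78)); 
import time
print(manip.get_obs()['tool_pos'],manip.get_obs()['clock'])
E
```

```text
[614.19939003 250.93928657  78.        ]
[611.75265128 240.4110882  143.29555894] 3.0167
```

Call:
servo_tool([
  [[-8, 20, 2], [0, 0, 0]],
  [[-8, 45, 2], [0, 0, 0]],
  [[-8, 70, 2], [0, 0, 0]],
  [[-8, 90, 2], [0, 0, 0]],
  [[-8, 103, 2], [0, 0, 0]],
  [[-8, 103, 2], [0, 0, 0]],
  [[-8, 103, 2], [0, 0, 0]],
])

```text
clock: 3.6
tool_pos: [614.0, 249.0, 40.3]
ee_rot: [0.501, -0.5, 0.499, -0.5]
force: [-0.2, 0.3, 0.4]
gripper_width: 84.9
```

Call:
servo_tool([
  [[0, 0, 0], [0, 0, 0]],
  [[0, 0, 0], [0, 0, 0]],
  [[0, 0, 0], [0, 0, 0]],
  [[0, 0, 0], [0, 0, 0]],
  [[0, 0, 0], [0, 0, 0]],
  [[0, 0, 0], [0, 0, 0]],
], jaw=50, newtons=35)

```text
clock: 4.1
tool_pos: [614.0, 249.3, 40.7]
ee_rot: [0.501, -0.499, 0.499, -0.5]
force: [-2.3, -0.3, 9.3]
gripper_width: 53.3
```

```bash
python3 - <<'E'
from h import *
o=manip.get_obs(); print(o['tool_pos'],o['gripper_width'],o['force'])
grab('wrist','w4');print(manip.get_obs()['gripper_width'])
E
```

```text
[614.02146214 249.30824784  40.66613466] 53.298143420953224 [-2.29930884 -0.34816882  9.2940098 ]
53.41815060416001
```

View pics/w4.png

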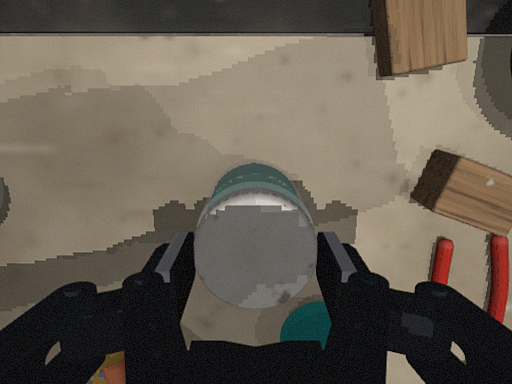

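Call:
servo_tool([
  [[0, 0, 0], [0, 0, 0]],
  [[0, -10, 0], [0, 0, 0]],
  [[0, -35, 0], [0, 0, 0]],
  [[0, -65, 0], [0, 0, 0]],
  [[0, -95, 0], [0, 0, 0]],
  [[0, -125, 0], [0, 0, 0]],
  [[15, -145, 1], [0, 0, 0]],
  [[40, -150, 4], [0, 0, 0]],
  [[70, -150, 6], [0, 0, 0]],
  [[100, -150, 9], [0, 0, 0]],
  [[130, -150, 11], [0, 0, 0]],
  [[160, -150, 14], [0, 0, 0]],
], jaw=45, newtons=50)

```text
clock: 5.15
tool_pos: [626.8, 87.7, 189.5]
ee_rot: [0.501, -0.5, 0.499, -0.5]
force: [0.7, 0.2, -2.4]
gripper_width: 52.5
```

Call:
servo_tool([
  [[30, 0, 3], [0, 0, 0]],
  [[60, 0, 6], [0, 0, 0]],
  [[90, 0, 8], [0, 0, 0]],
  [[120, 0, 11], [0, 0, 0]],
  [[145, 0, 13], [0, 0, 0]],
  [[160, 0, 15], [0, 0, 0]],
  [[165, 0, 15], [0, 0, 0]],
  [[165, 0, 15], [0, 0, 0]],
  [[165, 0, 15], [0, 0, 0]],
  [[165, 0, 15], [0, 0, 0]],
])

```text
clock: 5.98
tool_pos: [642.1, -74.5, 188.6]
ee_rot: [0.501, -0.5, 0.5, -0.499]
force: [0.8, 0.5, -1.4]
gripper_width: 52.7
```

```bash
python3 - <<'E'
from h import *
o=manip.get_obs(); print(o['tool_pos'],o['gripper_width'],o['force'])
grab('wrist','w5');im=grab('side','s5')
a=im[130:275,130:350]; cv2.imwrite('pics/s5c.png',cv2.resize(a,None,fx=3.6,fy=3.6,interpolation=cv2.INTER_CUBIC))
E
```

```text
[642.05131802 -74.51606876 188.57300568] 52.74961397587377 [ 0.8055784   0.48358886 -1.43377387]
```

View pics/w5.png

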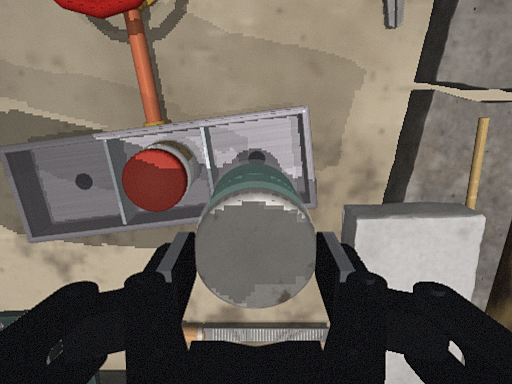

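View pics/s5c.png

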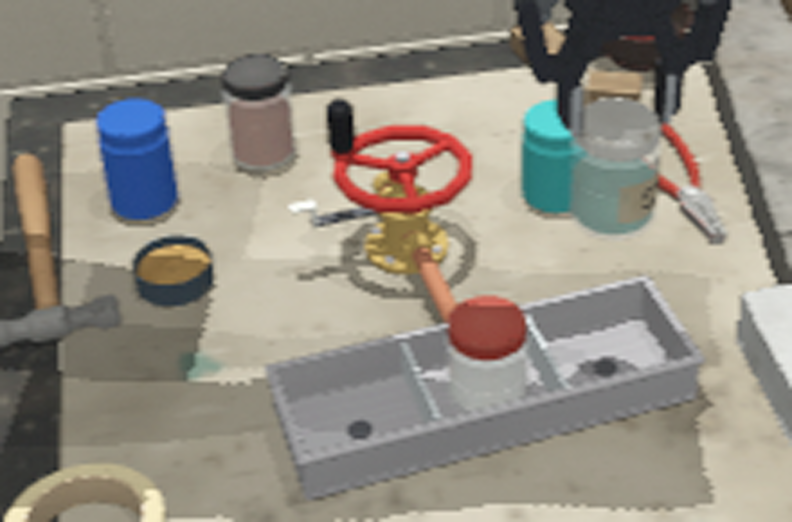

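```bash
python3 - <<'E'
from h import *
np.set_printoptions(precision=1,suppress=True)
S=lambda x,y,z:plane('side0',x/3.6+130,y/3.6+130,z)[:2]
print(S(360,430,6),S(604,367,6),plane('w5',84,181,6),plane('w5',257,157,6))
C=lambda x,y,z:plane('scene0',x/4.4+160,y/4.4+140,z)[:2]
print(C(172,377,6),C(438,459,6))
for q in [(304,108),(314,208),(105,138),(203,126)]: print(plane('w5',*q,42))
print(manip.get_obs()['tool_pos'])
E
```

```text
[ 457.8 -101.3] [640.9 -75.7] [458.6 -97.5   6. ] [642.9 -70.9   6. ]
[460.5 -95.6] [643.  -70.8]
[685.  -19.4  42. ]
[ 698.7 -114.7   42. ]
[501.9 -47.2  42. ]
[593.1 -35.9  42. ]
[642.1 -74.6 188.5]
```

Call:
servo_tool([
  [[0, 30, 0], [0, 0, 0]],
  [[0, 65, 0], [0, 0, 0]],
  [[0, 95, 0], [0, 0, 0]],
  [[0, 120, 0], [0, 0, 0]],
  [[0, 132, 0], [0, 0, 0]],
  [[0, 137, 0], [0, 0, 0]],
  [[0, 140, 0], [0, 0, 0]],
  [[0, 141, 0], [0, 0, 0]],
  [[0, 142, 0], [0, 0, 0]],
  [[0, 142, 0], [0, 0, 0]],
])

```text
clock: 6.92
tool_pos: [643.0, -76.1, 47.5]
ee_rot: [0.501, -0.5, 0.499, -0.5]
force: [-0.4, 0.5, -2.2]
gripper_width: 52.5
```

Call:
servo_tool([
  [[0, 1, 0], [0, 0, 0]],
  [[0, 2, 0], [0, 0, 0]],
  [[0, 2, 0], [0, 0, 0]],
])

```text
clock: 7.17
tool_pos: [643.0, -76.3, 46.9]
ee_rot: [0.501, -0.5, 0.499, -0.501]
force: [-4.6, 1.7, 13.3]
gripper_width: 52.5
```

Call:
servo_tool([
  [[0, 1, 0], [0, 0, 0]],
  [[0, 1, 0], [0, 0, 0]],
  [[0, 1, 0], [0, 0, 0]],
  [[0, 1, 0], [0, 0, 0]],
  [[0, -20, 0], [0, 0, 0]],
  [[0, -50, 0], [0, 0, 0]],
  [[0, -85, 0], [0, 0, 0]],
  [[0, -125, 0], [0, 0, 0]],
  [[0, -155, 0], [0, 0, 0]],
  [[0, -155, 0], [0, 0, 0]],
], jaw=74)

```text
clock: 8.0
tool_pos: [645.4, -76.7, 206.6]
ee_rot: [-0.502, 0.498, -0.497, 0.503]
force: [0.0, -0.2, 0.5]
gripper_width: 74.2
```

```bash
python3 - <<'E'
from h import *
o=manip.get_obs(); print(o['tool_pos'],o['gripper_width'],o['force'])
im=grab('side','s6')
a=im[130:275,130:350]; cv2.imwrite('pics/s6c.png',cv2.resize(a,None,fx=3.6,fy=3.6,interpolation=cv2.INTER_CUBIC))
E
```

```text
[645.37865286 -76.72321176 206.57724234] 74.21752171777257 [ 0.00394733 -0.1797254   0.45391076]
```

View pics/s6c.png

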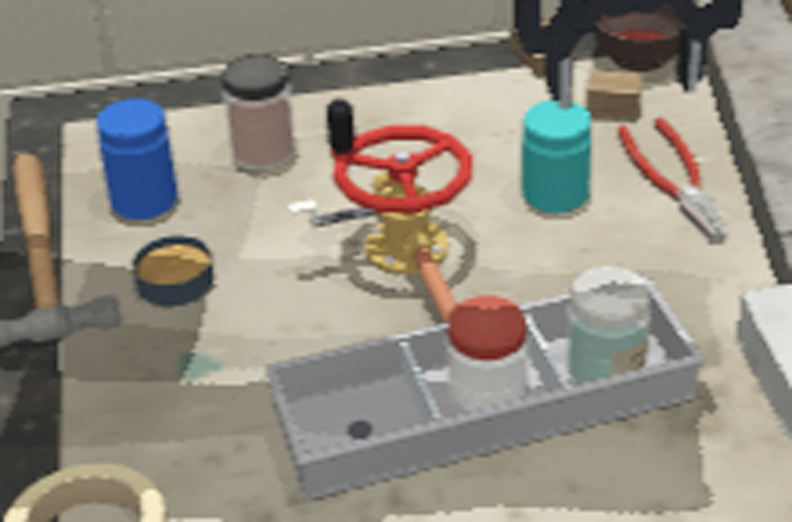

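Call:
servo_tool([
  [[-20, 0, -13], [0, 0, 0]],
  [[-52, 0, -34], [0, 0, 0]],
  [[-84, 0, -56], [0, 0, 0]],
  [[-116, 0, -77], [0, 0, 0]],
  [[-148, 0, -98], [0, 0, 0]],
  [[-180, 0, -120], [0, 0, 0]],
  [[-212, 0, -141], [0, 0, 0]],
  [[-244, 0, -162], [0, 0, 0]],
  [[-276, 0, -183], [0, 0, 0]],
  [[-306, 0, -203], [0, 0, 0]],
  [[-325, 0, -214], [0, 0, 0]],
  [[-325, 0, -214], [0, 0, 0]],
], jaw=85)

```text
clock: 9.05
tool_pos: [424.8, 251.5, 198.6]
ee_rot: [-0.501, 0.502, -0.499, 0.498]
force: [-0.5, -0.1, -0.2]
gripper_width: 85.1
```

Call:
servo_tool([
  [[0, 20, 0], [0, 0, 0]],
  [[0, 40, 0], [0, 0, 0]],
  [[0, 50, 0], [0, 0, 0]],
  [[0, 50, 0], [0, 0, 0]],
  [[0, 50, 0], [0, 0, 0]],
])

```text
clock: 9.47
tool_pos: [427.3, 248.1, 148.7]
ee_rot: [-0.499, 0.501, -0.5, 0.5]
force: [-0.9, 0.8, 0.8]
gripper_width: 84.9
```

```bash
python3 - <<'E'
from h import *
print(manip.get_obs()['tool_pos'])
grab('wrist','w7'); print(manip.get_obs()['tool_pos'],proj('w7',[428,253,86]))
E
```

```text
[427.32373943 248.14947162 148.68678701]
[427.9241606  248.41580364 149.44227133] [256.59430867 185.43086108]
```

View pics/w7.png

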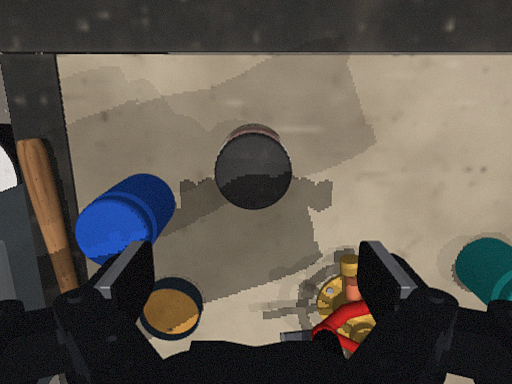

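```bash
python3 - <<'E'
from h import *
print(plane('w7',253.5,171.5,86)); print(plane('w5',255.5,247,188.5-40.7+78))
print(plane('s6',(609/3.6+130),(285/3.6+130),84))
E
```

```text
[425.80136398 263.11968023  86.        ]
[641.40283821 -70.21518572 225.8       ]
[641.46678068 -75.51682882  84.        ]
```

Call:
servo_tool([
  [[-9, 20, -1], [0, 0, 0]],
  [[-9, 45, -1], [0, 0, 0]],
  [[-9, 70, -1], [0, 0, 0]],
  [[-9, 90, -1], [0, 0, 0]],
  [[-9, 103, -1], [0, 0, 0]],
  [[-9, 103, -1], [0, 0, 0]],
  [[-9, 103, -1], [0, 0, 0]],
])

```text
clock: 10.1
tool_pos: [427.1, 257.7, 46.9]
ee_rot: [-0.5, 0.5, -0.5, 0.5]
force: [0.1, 0.4, -0.3]
gripper_width: 85.1
```

Call:
servo_tool([
  [[0, 0, 0], [0, 0, 0]],
  [[0, 0, 0], [0, 0, 0]],
  [[0, 0, 0], [0, 0, 0]],
  [[0, 0, 0], [0, 0, 0]],
  [[0, 0, 0], [0, 0, 0]],
  [[0, 0, 0], [0, 0, 0]],
], jaw=45, newtons=50)

```text
clock: 10.6
tool_pos: [427.7, 258.2, 48.1]
ee_rot: [0.501, -0.499, 0.499, -0.5]
force: [-3.1, -0.9, 12.1]
gripper_width: 53.0
```

```bash
python3 - <<'E'
from h import *
o=manip.get_obs(); print(o['tool_pos'],o['gripper_width'],o['force'])
grab('wrist','w8')
E
```

```text
[427.69395602 258.24062357  48.13570606] 52.988150099737545 [-3.14797735 -0.87975576 12.10555619]
```

View pics/w8.png

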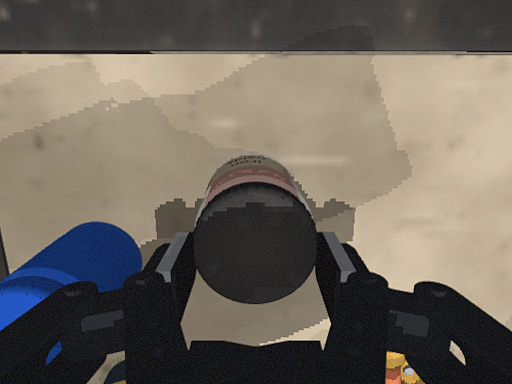

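Call:
servo_tool([
  [[0, -10, 0], [0, 0, 0]],
  [[0, -35, 0], [0, 0, 0]],
  [[0, -70, 0], [0, 0, 0]],
  [[0, -105, 0], [0, 0, 0]],
  [[0, -140, 0], [0, 0, 0]],
  [[10, -158, 1], [0, 0, 0]],
  [[35, -160, 3], [0, 0, 0]],
  [[65, -160, 6], [0, 0, 0]],
  [[100, -160, 9], [0, 0, 0]],
  [[135, -160, 12], [0, 0, 0]],
  [[170, -160, 15], [0, 0, 0]],
  [[205, -160, 18], [0, 0, 0]],
])

```text
clock: 11.65
tool_pos: [444.7, 51.2, 207.4]
ee_rot: [0.501, -0.5, 0.499, -0.5]
force: [1.1, 0.7, -1.9]
gripper_width: 53.0
```

Call:
servo_tool([
  [[35, 0, 3], [0, 0, 0]],
  [[70, 0, 6], [0, 0, 0]],
  [[105, 0, 9], [0, 0, 0]],
  [[130, 0, 12], [0, 0, 0]],
  [[147, 0, 14], [0, 0, 0]],
  [[152, 0, 14], [0, 0, 0]],
  [[152, 0, 14], [0, 0, 0]],
  [[152, 0, 14], [0, 0, 0]],
  [[152, 0, 14], [0, 0, 0]],
])

```text
clock: 12.4
tool_pos: [458.9, -98.2, 206.6]
ee_rot: [0.501, -0.5, 0.5, -0.499]
force: [-0.1, 0.5, -1.9]
gripper_width: 52.9
```

```bash
python3 - <<'E'
from h import *
o=manip.get_obs(); print(o['tool_pos'],o['gripper_width'],o['force'])
im=grab('side','s9')
a=im[130:275,130:350]; cv2.imwrite('pics/s9c.png',cv2.resize(a,None,fx=3.6,fy=3.6,interpolation=cv2.INTER_CUBIC))
E
```

```text
[458.90828083 -98.16153216 206.63679635] 52.887696121734834 [-0.06337343  0.51933327 -1.94595906]
```

View pics/s9c.png

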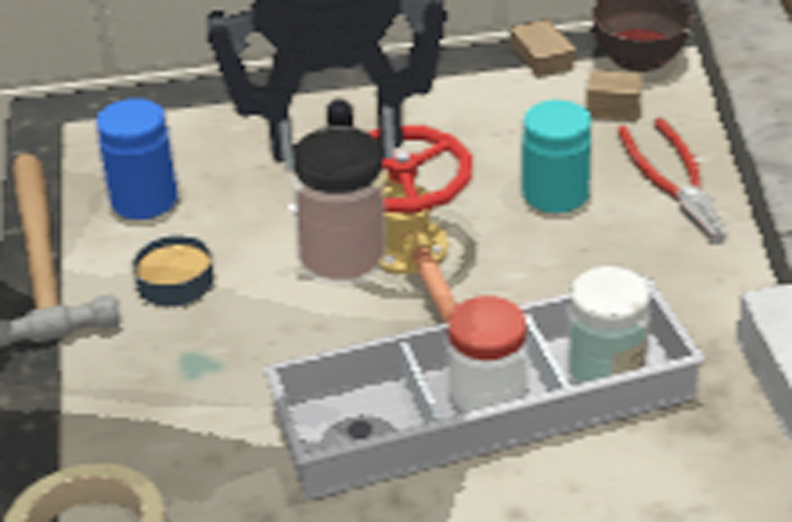

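Call:
servo_tool([
  [[0, 30, 0], [0, 0, 0]],
  [[0, 65, 0], [0, 0, 0]],
  [[0, 100, 0], [0, 0, 0]],
  [[0, 130, 0], [0, 0, 0]],
  [[0, 143, 0], [0, 0, 0]],
  [[0, 147, 0], [0, 0, 0]],
  [[0, 150, 0], [0, 0, 0]],
  [[0, 152, 0], [0, 0, 0]],
  [[0, 153, 0], [0, 0, 0]],
  [[0, 154, 0], [0, 0, 0]],
])

```text
clock: 13.28
tool_pos: [460.1, -99.7, 54.1]
ee_rot: [-0.5, 0.5, -0.499, 0.501]
force: [-7.0, 1.2, 24.3]
gripper_width: 52.8
```

Call:
servo_tool([
  [[0, -1, 0], [0, 0, 0]],
  [[0, -1, 0], [0, 0, 0]],
  [[0, -1, 0], [0, 0, 0]],
  [[0, -1, 0], [0, 0, 0]],
  [[0, -25, 0], [0, 0, 0]],
  [[0, -60, 0], [0, 0, 0]],
  [[0, -95, 0], [0, 0, 0]],
  [[0, -125, 0], [0, 0, 0]],
  [[0, -155, 0], [0, 0, 0]],
  [[0, -155, 0], [0, 0, 0]],
  [[0, -155, 0], [0, 0, 0]],
], jaw=74)

```text
clock: 14.2
tool_pos: [460.3, -99.7, 208.9]
ee_rot: [-0.501, 0.5, -0.499, 0.501]
force: [0.8, -0.5, 0.1]
gripper_width: 74.3
```

Call:
servo_tool([
  [[-30, 0, 4], [0, 0, 0]],
  [[-65, 0, 8], [0, 0, 0]],
  [[-100, 0, 12], [0, 0, 0]],
  [[-135, 0, 16], [0, 0, 0]],
  [[-165, 0, 20], [0, 0, 0]],
  [[-180, 0, 20], [0, 0, 0]],
  [[-180, 0, 20], [0, 0, 0]],
  [[-180, 0, 20], [0, 0, 0]],
  [[-180, 0, 20], [0, 0, 0]],
], jaw=60)

```text
clock: 14.95
tool_pos: [478.4, 80.2, 206.5]
ee_rot: [-0.5, 0.501, -0.5, 0.499]
force: [-0.5, -0.1, 0.8]
gripper_width: 60.1
```

```bash
python3 - <<'E'
from h import *
o=manip.get_obs(); print(o['tool_pos'],o['gripper_width'],o['force'])
im=grab('side','s10')
a=im[130:275,130:350]; cv2.imwrite('pics/s10c.png',cv2.resize(a,None,fx=3.6,fy=3.6,interpolation=cv2.INTER_CUBIC))
print(manip.get_obs()['tool_pos']); grab('wrist','w10');print(manip.get_obs()['tool_pos'])
E
```

```text
[478.44949103  80.21424621 206.54299992] 60.06631171789628 [-0.50780267 -0.14296358  0.78582058]
[478.59347094  79.91979459 206.78302449]
[478.7358453   79.81230662 206.97068654]
```

View pics/s10c.png

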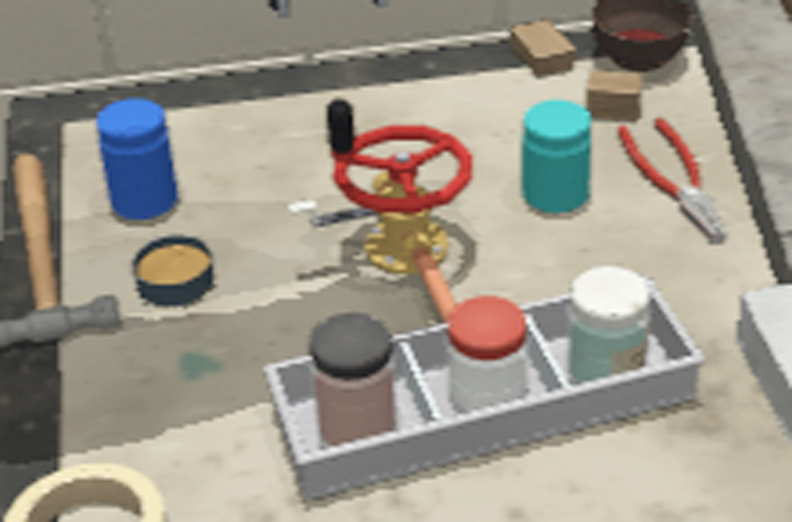

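View pics/w10.png

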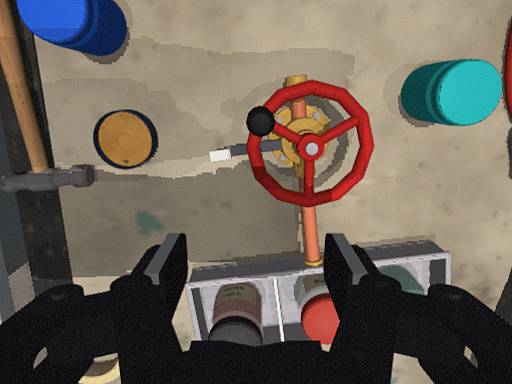

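```bash
python3 - <<'E'
from h import *
np.set_printoptions(precision=1,suppress=True)
im=cv2.imread('pics/w10.png'); h=cv2.cvtColor(im,cv2.COLOR_BGR2HSV);H,Sx,V=cv2.split(h)
def cen(M,roi):
    u0,v0,u1,v1=roi;A=np.zeros(M.shape,np.uint8);A[v0:v1,u0:u1]=M[v0:v1,u0:u1]*255
    c=cv2.findContours(cv2.morphologyEx(A,cv2.MORPH_OPEN,np.ones((3,3))),0,2)[0];return cv2.convexHull(max(c,key=cv2.contourArea))
w=cen(((H<8)|(H>172))&(Sx>150)&(V>60),(230,70,385,215))
e=cv2.fitEllipse(w);print(e,plane('w10',*e[0],82))
g=cen(V<45,(235,95,285,145)); print(cv2.minEnclosingCircle(g),cv2.fitEllipse(g))
print('grip',plane('w10',262,121.5,130),'hub',plane('w10',312,149,90))
S=lambda x,y,z:plane('s10',x/3.6+130,y/3.6+130,z)[:2]
print('side wheel',S(403,165,82),'grip top',S(340,107,130),'bot',S(343,152,88.5))
for z in(20,40,60,80):print(plane('w10',211,156,z),plane('w10',230,153,z),S(290,208,z),S(315,206,z))
hs=cv2.cvtColor(cv2.imread('pics/s10.png'),cv2.COLOR_BGR2HSV);H,Sx,V=cv2.split(hs)
w=cen(((H<8)|(H>172))&(Sx>150)&(V>60),(220,160,265,192)); e=cv2.fitEllipse(w);print(e,plane('s10',*e[0],82))
E
```

```text
((309.718505859375, 143.28915405273438), (123.12092590332031, 128.49221801757812), 46.23542022705078) [524.9 105.8  82. ]
((260.2572937011719, 120.83009338378906), 14.79572868347168) ((260.12274169921875, 121.01911163330078), (27.521108627319336, 29.558303833007812), 172.7116241455078)
grip [482.6 128.  130. ] hub [525.8 102.   90. ]
side wheel [525.   99.3] grip top [481.6 118.2] bot [481.1 117.6]
[430.8  83.5  20. ] [451.   86.7  20. ] [436.9 145.5] [457.2 143.8]
[433.5  87.1  40. ] [452.5  90.1  40. ] [435.8 119.1] [455.5 117.4]
[436.1  90.6  60. ] [454.   93.5  60. ] [434.6  92.7] [453.8  91. ]
[438.7  94.2  80. ] [455.5  96.9  80. ] [433.4  66.3] [452.1  64.7]
((241.43032836914062, 180.9022979736328), (15.996403694152832, 28.679386138916016), 86.22687530517578) [519.7  76.2  82. ]
```

Call:
servo_tool([
  [[-30, 0, 2], [0, 0, 0]],
  [[-42, 0, 2], [0, 0, 0]],
  [[-42, 20, 2], [0, 0, 0]],
  [[-42, 50, 2], [0, 0, 0]],
  [[-42, 80, 2], [0, 0, 0]],
  [[-42, 100, 2], [0, 0, 0]],
  [[-42, 111, 2], [0, 0, 0]],
  [[-42, 111, 2], [0, 0, 0]],
  [[-42, 111, 2], [0, 0, 0]],
])

```text
clock: 15.8
tool_pos: [480.6, 122.3, 96.3]
ee_rot: [-0.5, 0.5, -0.5, 0.5]
force: [0.6, 0.8, 0.2]
gripper_width: 60.0
```

```bash
python3 - <<'E'
from h import *
o=manip.get_obs(); print(o['tool_pos'],o['gripper_width'],o['force'])
grab('wrist','w11');im=grab('side','s11')
a=im[130:275,130:350]; cv2.imwrite('pics/s11c.png',cv2.resize(a,None,fx=3.6,fy=3.6,interpolation=cv2.INTER_CUBIC))
E
```

```text
[480.64511018 122.31197451  96.29228072] 59.98205063007095 [0.60760542 0.80266676 0.17772632]
```

View pics/w11.png

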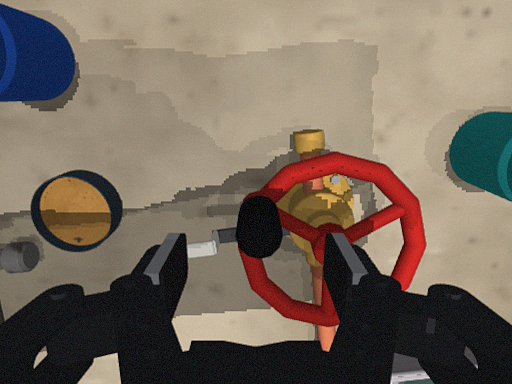

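View pics/s11c.png

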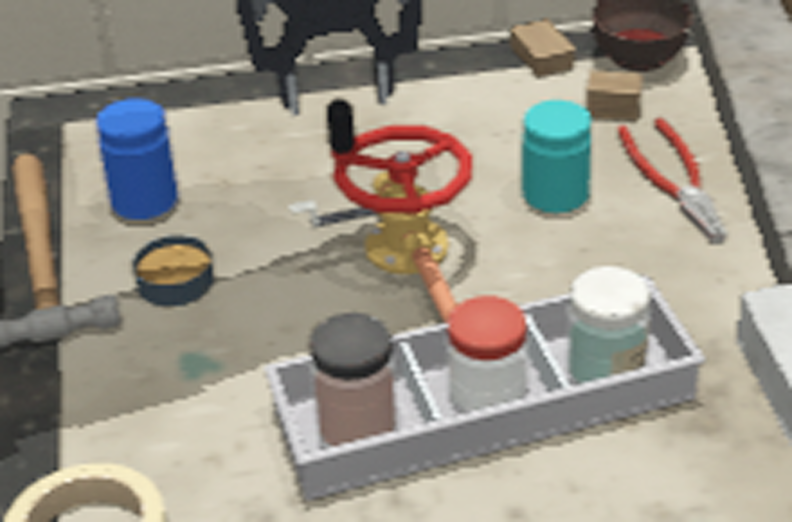

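```bash
python3 - <<'E'
from h import *
S=lambda P:(proj('s11',P)-130)*3.6
for P in [(481,122,96),(481,122,105),(481,122,130),(481,122,88.5),(451,122,105),(511,122,105)]: print(P,S(P),proj('w11',P))
E
```

```text
(481, 122, 96) [341.49104267 140.90060203] [256.07048746 224.4324596 ]
(481, 122, 105) [340.73532563 131.35586087] [256.10392553 230.88862633]
(481, 122, 130) [338.59910685 104.37531908] [256.21685277 252.69243021]
(481, 122, 88.5) [342.11553289 148.78794236] [256.04493216 219.49828349]
(451, 122, 105) [302.10939858 136.2320167 ] [197.62761024 230.79684181]
(511, 122, 105) [379.0924458  126.51363936] [314.58044228 230.98041118]
```

```bash
python3 - <<'E'
from h import *
im=cv2.imread('pics/s11.png')[110:180,185:260]; cv2.imwrite('pics/s11d.png',cv2.resize(im,None,fx=8,fy=8,interpolation=cv2.INTER_CUBIC))
im=cv2.imread('pics/w11.png')[180:384,100:420]; cv2.imwrite('pics/w11d.png',cv2.resize(im,None,fx=2.5,fy=2.5,interpolation=cv2.INTER_CUBIC))
for y in(111,133):
  for z in (100,110,120,130): print(y,z,(proj('s11',(450,y,z))-[185,110])*8,(proj('s11',(511,y,z))-[185,110])*8,(proj('w11',(450,y,z))-[100,180])*2.5,(proj('w11',(511,y,z))-[100,180])*2.5)
E
```

```text
111 100 [233.30701653 492.83158294] [408.00700911 470.56173253] [245.39948585 165.78029112] [530.1359061  166.22734403]
111 110 [230.97215447 469.04991884] [406.58854266 446.83527188] [237.47625372 186.93907327] [537.98021521 187.41095711]
111 120 [228.61294371 445.02025179] [405.15539019 422.86316071] [228.6240691  210.57859855] [546.744227  211.0782339]
111 130 [226.22900137 420.73868205] [403.70732246 398.64156417] [218.66938707 237.16231404] [556.59975904 237.69316897]
133 100 [226.04096671 457.26487282] [398.34604575 435.55604968] [240.87897421  68.31235528] [534.95470619  68.77373376]
133 110 [223.70203644 433.6383465 ] [396.8984845 411.985706 ] [232.42196341  84.62036193] [543.34714981  85.10823548]
133 120 [221.33906247 409.76894454] [395.43614797 388.17477953] [222.93694225 102.91072382] [552.75975914 103.42832083]
133 130 [218.95167213 385.65290252] [393.95880878 364.11956794] [212.22433793 123.56828553] [563.39058489 124.11946272]
```

View pics/s11d.png

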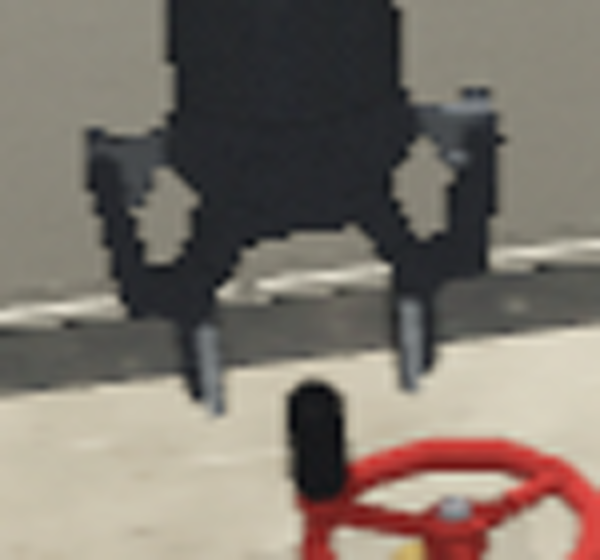

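View pics/w11d.png

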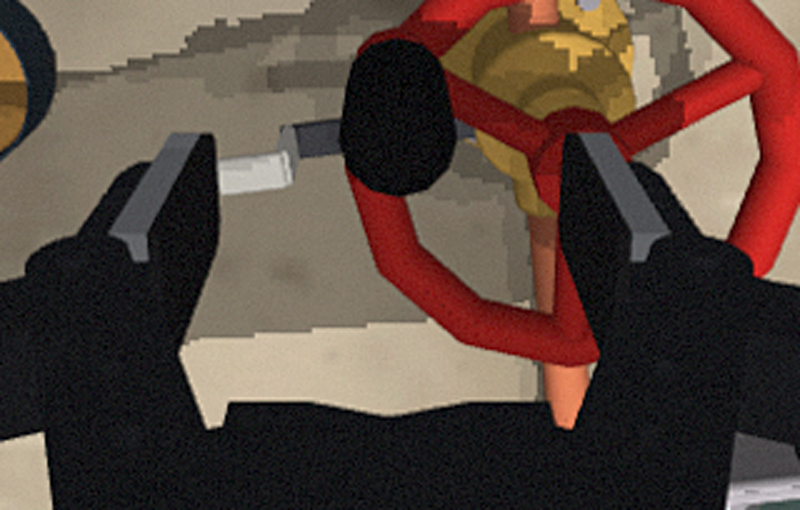

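Call:
servo_tool([
  [[0, 0, 0], [0, 0, 0]],
  [[0, 0, 0], [0, 0, 0]],
  [[0, 0, 0], [0, 0, 0]],
  [[0, 0, 0], [0, 0, 0]],
], jaw=34)

```text
clock: 16.23
tool_pos: [481.2, 122.8, 96.8]
ee_rot: [0.5, -0.5, 0.5, -0.5]
force: [-0.2, -0.3, 0.0]
gripper_width: 34.1
```

```bash
python3 - <<'E'
from h import *
o=manip.get_obs(); print(o['tool_pos'],o['gripper_width'],o['force'])
im=grab('wrist','w12')[180:384,100:420]; cv2.imwrite('pics/w12d.png',cv2.resize(im,None,fx=2.5,fy=2.5,interpolation=cv2.INTER_CUBIC))
im=grab('side','s12')[110:180,185:260]; cv2.imwrite('pics/s12d.png',cv2.resize(im,None,fx=8,fy=8,interpolation=cv2.INTER_CUBIC))
E
```

```text
[481.18655078 122.81775821  96.80445962] 34.148025419215465 [-0.19362488 -0.2911221   0.0383961 ]
```

View pics/s12d.png

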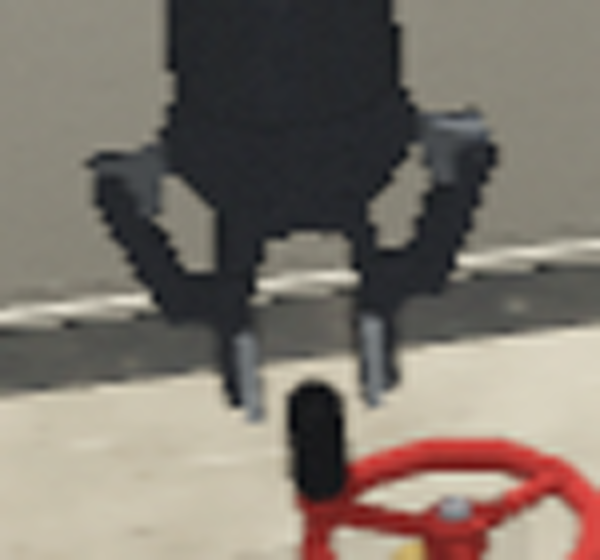

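View pics/w12d.png

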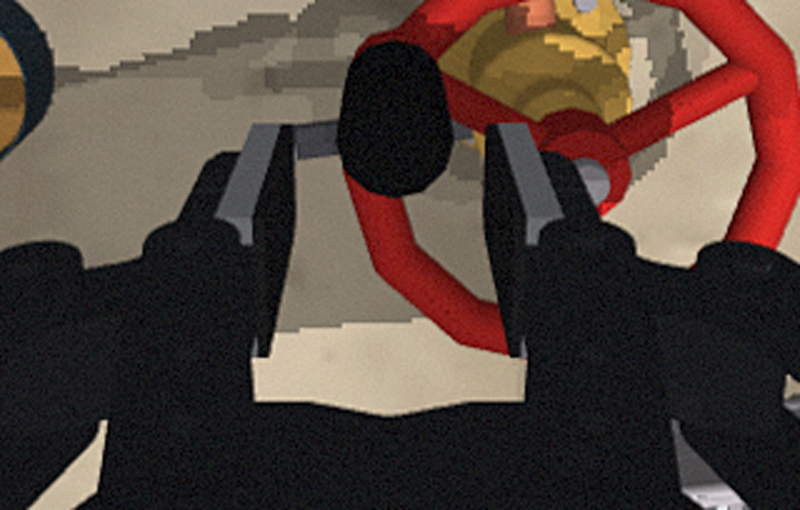

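Call:
servo_tool([
  [[0, 2, 0], [0, 0, 0]],
  [[0, 4, 0], [0, 0, 0]],
  [[0, 6, 0], [0, 0, 0]],
  [[0, 8, 0], [0, 0, 0]],
  [[0, 8, 0], [0, 0, 0]],
  [[0, 8, 0], [0, 0, 0]],
])

```text
clock: 16.83
tool_pos: [480.8, 122.8, 88.2]
ee_rot: [-0.5, 0.5, -0.5, 0.5]
force: [0.4, 0.6, -1.0]
gripper_width: 34.0
```

```bash
python3 - <<'E'
from h import *
o=manip.get_obs(); print(o['tool_pos'],o['gripper_width'],o['force'])
im=grab('wrist','w13')[180:384,100:420]; cv2.imwrite('pics/w13d.png',cv2.resize(im,None,fx=2.5,fy=2.5,interpolation=cv2.INTER_CUBIC))
im=grab('side','s13')[110:180,185:260]; cv2.imwrite('pics/s13d.png',cv2.resize(im,None,fx=8,fy=8,interpolation=cv2.INTER_CUBIC))
im=grab('scene','c13')[120:220,200:320]; cv2.imwrite('pics/c13d.png',cv2.resize(im,None,fx=6,fy=6,interpolation=cv2.INTER_CUBIC))
print((proj('c13',(481,122,89))-[200,120])*6,(proj('c13',(481,122,130))-[200,120])*6)
E
```

```text
[480.75130745 122.76586397  88.17824196] 34.00911888413965 [ 0.35901083  0.59973264 -0.97134021]
[293.69714594 315.63990649] [295.68760996 242.34798594]
```

View pics/s13d.png

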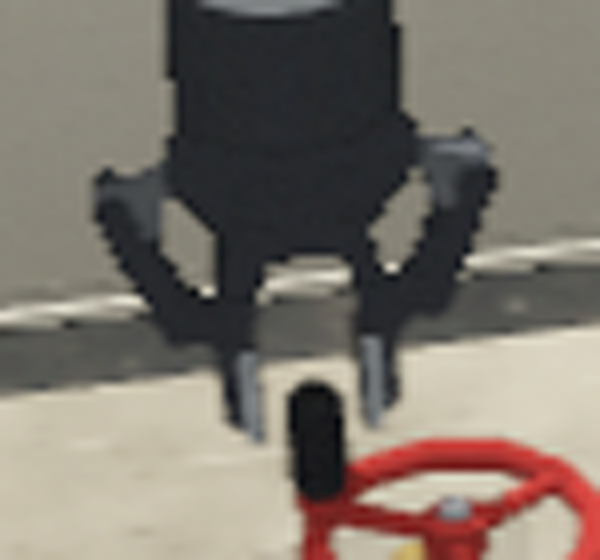

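View pics/c13d.png

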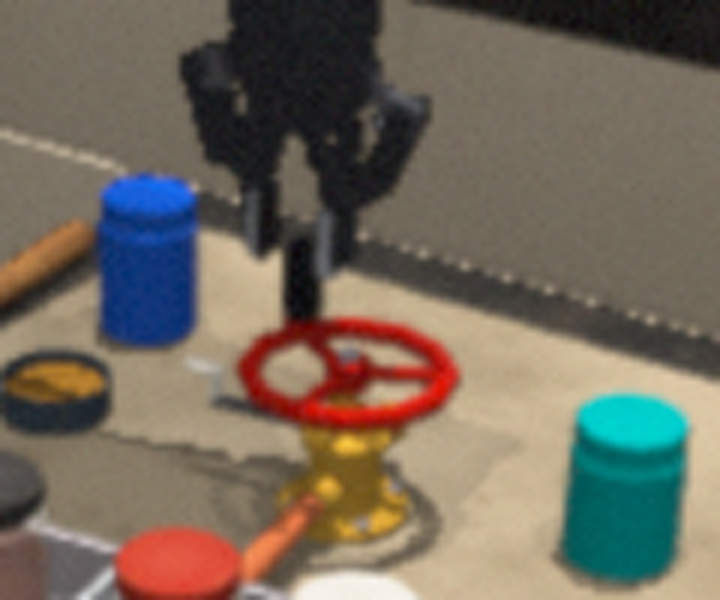

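Call:
servo_tool([
  [[0, 3, 0], [0, 0, 0]],
  [[0, 6, 0], [0, 0, 0]],
  [[0, 9, 0], [0, 0, 0]],
  [[0, 9, 0], [0, 0, 0]],
])

```text
clock: 17.32
tool_pos: [480.4, 122.7, 78.7]
ee_rot: [-0.5, 0.501, -0.5, 0.5]
force: [0.8, 0.9, -1.1]
gripper_width: 34.1
```

Call:
servo_tool([
  [[0, 3, 0], [0, 0, 0]],
  [[0, 5, 0], [0, 0, 0]],
  [[0, 7, 0], [0, 0, 0]],
  [[0, 7, 0], [0, 0, 0]],
  [[0, 7, 0], [0, 0, 0]],
])

```text
clock: 17.73
tool_pos: [480.9, 122.8, 72.3]
ee_rot: [-0.5, 0.5, -0.5, 0.5]
force: [0.1, 0.4, 0.4]
gripper_width: 34.1
```

```bash
python3 - <<'E'
from h import *
o=manip.get_obs(); print(o['tool_pos'],o['gripper_width'],o['force'])
im=grab('wrist','w14')[180:384,100:420]; cv2.imwrite('pics/w14d.png',cv2.resize(im,None,fx=2.5,fy=2.5,interpolation=cv2.INTER_CUBIC))
im=grab('side','s14')[110:180,185:260]; a=cv2.resize(im,None,fx=6,fy=6,interpolation=cv2.INTER_CUBIC)
im=grab('scene','c14')[120:190,230:275]; cv2.imwrite('pics/c14d.png',np.hstack([a,cv2.resize(im,None,fx=6,fy=6,interpolation=cv2.INTER_CUBIC)]))
E
```

```text
[480.87047656 122.78829276  72.31079307] 34.119962739108026 [0.14704045 0.44220325 0.37926815]
```

View pics/c14d.png

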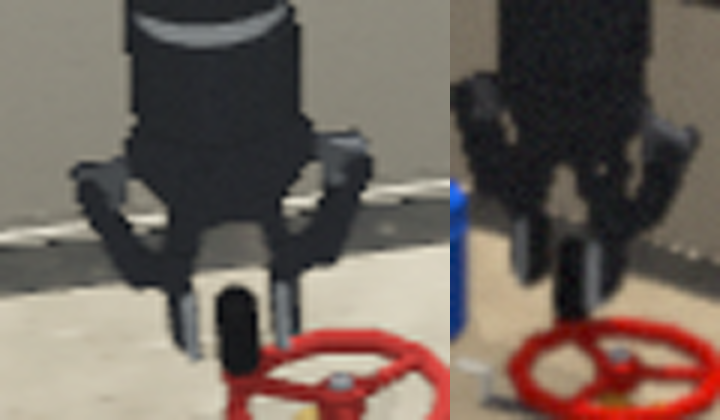

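View pics/w14d.png

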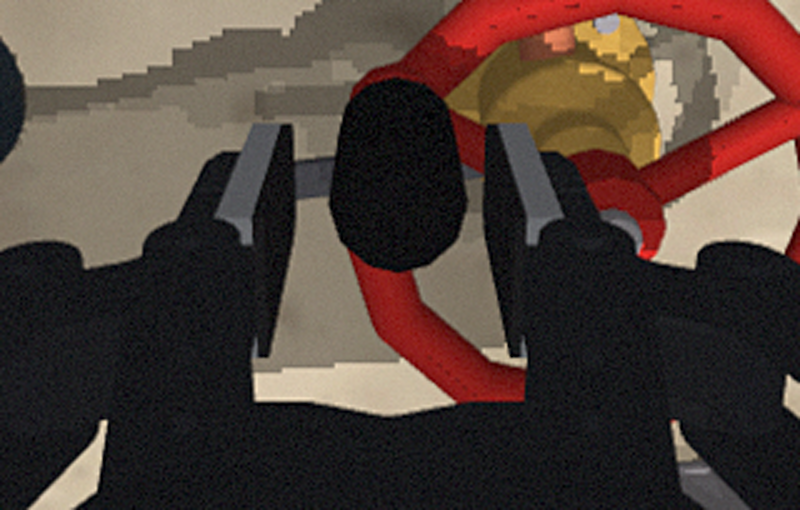

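Call:
servo_tool([
  [[0, 0, 0], [0, 0, 0]],
  [[0, 0, 0], [0, 0, 0]],
  [[0, 0, 0], [0, 0, 0]],
  [[0, 0, 0], [0, 0, 0]],
  [[0, 0, 0], [0, 0, 0]],
], jaw=14, newtons=50)

```text
clock: 18.3
tool_pos: [481.8, 122.7, 72.9]
ee_rot: [0.501, -0.5, 0.499, -0.5]
force: [3.3, -1.7, 5.0]
gripper_width: 19.9
```

```bash
python3 - <<'E'
from h import *
o=manip.get_obs(); print(o['tool_pos'],o['gripper_width'],o['force'],o['moment'])
im=grab('wrist','w15')[180:384,100:420]; cv2.imwrite('pics/w15d.png',cv2.resize(im,None,fx=2.5,fy=2.5,interpolation=cv2.INTER_CUBIC))
im=grab('side','s15')[110:180,185:260]; a=cv2.resize(im,None,fx=6,fy=6,interpolation=cv2.INTER_CUBIC)
im=grab('scene','c15')[120:190,230:275]; cv2.imwrite('pics/c15d.png',np.hstack([a,cv2.resize(im,None,fx=6,fy=6,interpolation=cv2.INTER_CUBIC)]))
E
```

```text
[481.79994501 122.72743391  72.85224843] 19.901574022617 [ 3.25609193 -1.70089503  4.95193311] [-0.30316494 -0.63605093 -0.03081967]
```

View pics/c15d.png

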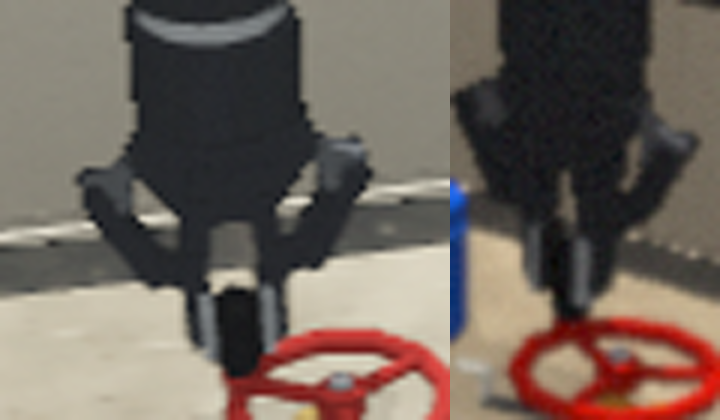

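View pics/w15d.png

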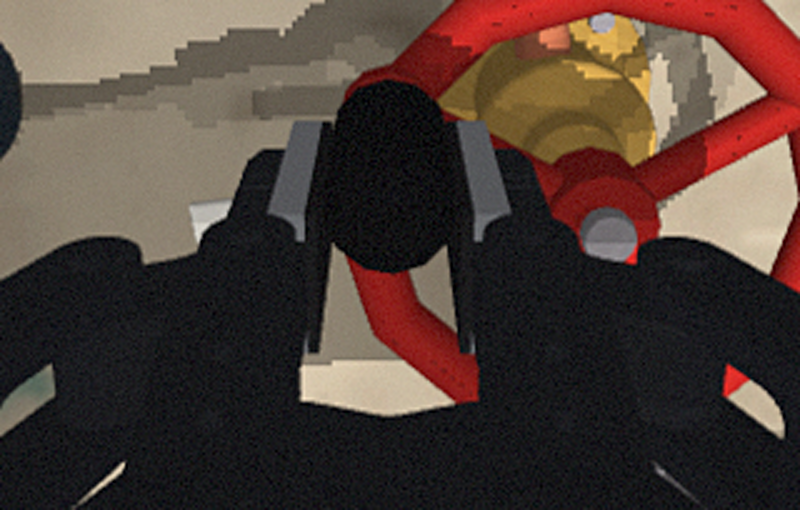

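```bash
cat > arc.py <<'E'
import sys,numpy as np
p0,step,n,r=float(sys.argv[1]),float(sys.argv[2]),int(sys.argv[3]),float(sys.argv[4])
for i in range(1,n+1):
    p=np.radians(p0+step*i);q=np.radians(p0)
    print([round(-r*(np.sin(p)-np.sin(q)),1),0,round(r*(np.cos(p)-np.cos(q)),1)],end=',')
print()
E
python3 arc.py 154.4 -10 12 50
```

```text
[np.float64(-7.5), 0, np.float64(4.4)],[np.float64(-14.1), 0, np.float64(10.1)],[np.float64(-19.7), 0, np.float64(16.8)],[np.float64(-23.9), 0, np.float64(24.4)],[np.float64(-26.8), 0, np.float64(32.7)],[np.float64(-28.2), 0, np.float64(41.3)],[np.float64(-28.2), 0, np.float64(50.0)],[np.float64(-26.6), 0, np.float64(58.5)],[np.float64(-23.5), 0, np.float64(66.7)],[np.float64(-19.1), 0, np.float64(74.2)],[np.float64(-13.4), 0, np.float64(80.8)],[np.float64(-6.6), 0, np.float64(86.3)],
```

Call:
servo_tool([
  [[-7.5, 0, 4.5], [0, 0, 0]],
  [[-14, 0, 10], [0, 0, 0]],
  [[-19.5, 0, 17], [0, 0, 0]],
  [[-24, 0, 24.5], [0, 0, 0]],
  [[-27, 0, 32.5], [0, 0, 0]],
  [[-28, 0, 41.5], [0, 0, 0]],
])

```text
clock: 18.95
tool_pos: [522.2, 149.0, 72.7]
ee_rot: [-0.499, 0.501, -0.499, 0.501]
force: [-1.8, -11.7, 11.9]
gripper_width: 20.0
```

```bash
python3 - <<'E'
from h import *
o=manip.get_obs(); print(o['tool_pos'],o['gripper_width'],o['force'],o['moment'])
E
```

```text
[522.23083102 148.98020637  72.71053471] 20.03738521816826 [ -1.79939239 -11.74117484  11.89983416] [-2.51303295  0.56679906  0.00683054]
```

```bash
cat > arc.py <<'E'
import sys,numpy as np
cx,cy,sx,sy,p0,step,n=map(float,sys.argv[1:8]); r=50
L=[]
for i in range(1,int(n)+1):
    p=np.radians(p0+step*i)
    L.append([round(2*-(cy+r*np.sin(p)-sy))/2,0,round(2*(cx+r*np.cos(p)-sx))/2])
print('[['+'],['.join(str([float(v) for v in l])+',[0,0,0]' for l in L)+']]','end',sx+L[-1][2],sy-L[-1][0],p0+step*n)
E
python3 arc.py 526 99.5 522.7 150.5 94.4 -10 12
```

```text
[[[1.0, 0.0, 8.0],[0,0,0]],[[3.0, 0.0, 16.5],[0,0,0]],[[6.0, 0.0, 25.0],[0,0,0]],[[10.5, 0.0, 32.5],[0,0,0]],[[16.0, 0.0, 39.0],[0,0,0]],[[23.0, 0.0, 44.5],[0,0,0]],[[30.5, 0.0, 49.0],[0,0,0]],[[38.5, 0.0, 51.5],[0,0,0]],[[47.0, 0.0, 53.0],[0,0,0]],[[56.0, 0.0, 53.0],[0,0,0]],[[64.5, 0.0, 51.5],[0,0,0]],[[72.5, 0.0, 48.5],[0,0,0]]] end 571.2 78.0 -25.599999999999994
```

Call:
servo_tool([
  [[1, 0, 8], [0, 0, 0]],
  [[3, 0, 16.5], [0, 0, 0]],
  [[6, 0, 25], [0, 0, 0]],
  [[10.5, 0, 32.5], [0, 0, 0]],
  [[16, 0, 39], [0, 0, 0]],
  [[23, 0, 44.5], [0, 0, 0]],
  [[30.5, 0, 49], [0, 0, 0]],
  [[38.5, 0, 51.5], [0, 0, 0]],
])

```text
clock: 19.62
tool_pos: [573.8, 113.0, 72.8]
ee_rot: [0.501, -0.5, 0.5, -0.499]
force: [-1.9, 3.1, 8.5]
gripper_width: 20.4
```

```bash
python3 - <<'E'
from h import *
o=manip.get_obs(); print(o['tool_pos'],o['gripper_width'],o['force'],o['moment'])
E
```

```text
[573.77323957 113.03404099  72.81692973] 20.396583650344905 [-1.86819435  3.12167167  8.46290647] [0.64184675 0.36447279 0.02636941]
```

```bash
python3 arc.py 526 99.5 574.2 112 14.4 -11 12;  python3 arc.py 526 99.5 574.2 112 -117.6 -6 12
```

```text
[[[9.5, 0.0, 1.5],[0,0,0]],[[19.0, 0.0, 1.5],[0,0,0]],[[28.5, 0.0, -1.0],[0,0,0]],[[37.0, 0.0, -4.5],[0,0,0]],[[45.0, 0.0, -10.0],[0,0,0]],[[51.5, 0.0, -17.0],[0,0,0]],[[57.0, 0.0, -25.0],[0,0,0]],[[60.5, 0.0, -34.0],[0,0,0]],[[62.5, 0.0, -43.5],[0,0,0]],[[62.5, 0.0, -53.0],[0,0,0]],[[60.5, 0.0, -62.5],[0,0,0]],[[57.0, 0.0, -71.5],[0,0,0]]] end 502.70000000000005 55.0 -117.6
[[[54.0, 0.0, -76.0],[0,0,0]],[[51.0, 0.0, -80.0],[0,0,0]],[[47.5, 0.0, -84.0],[0,0,0]],[[43.5, 0.0, -87.5],[0,0,0]],[[39.5, 0.0, -90.5],[0,0,0]],[[34.5, 0.0, -93.0],[0,0,0]],[[30.0, 0.0, -95.0],[0,0,0]],[[25.0, 0.0, -96.5],[0,0,0]],[[20.0, 0.0, -97.5],[0,0,0]],[[14.5, 0.0, -98.0],[0,0,0]],[[9.5, 0.0, -98.0],[0,0,0]],[[4.0, 0.0, -97.5],[0,0,0]]] end 476.70000000000005 108.0 -189.6
```

Call:
servo_tool([
  [[9.5, 0, 1.5], [0, 0, 0]],
  [[19, 0, 1.5], [0, 0, 0]],
  [[28.5, 0, -1], [0, 0, 0]],
  [[37, 0, -4.5], [0, 0, 0]],
  [[45, 0, -10], [0, 0, 0]],
  [[51.5, 0, -17], [0, 0, 0]],
  [[57, 0, -25], [0, 0, 0]],
  [[60.5, 0, -34], [0, 0, 0]],
  [[62.5, 0, -43.5], [0, 0, 0]],
  [[62.5, 0, -53], [0, 0, 0]],
  [[60.5, 0, -62.5], [0, 0, 0]],
  [[57, 0, -71.5], [0, 0, 0]],
])

```text
clock: 20.62
tool_pos: [502.3, 54.6, 72.8]
ee_rot: [-0.5, 0.5, -0.499, 0.5]
force: [3.0, 0.5, 7.2]
gripper_width: 20.0
```

```bash
python3 - <<'E'
from h import *
o=manip.get_obs(); print(o['tool_pos'],o['gripper_width'],o['force'],o['moment'])
E
python3 arc.py 526 99.5 502.7 55 -117.6 -6 12
```

```text
[502.31862054  54.63775995  72.81698574] 20.01086347410782 [2.9732329  0.54822346 7.21585157] [ 0.03344059 -0.73203365 -0.00235732]
[[[-3.0, 0.0, -4.5],[0,0,0]],[[-6.0, 0.0, -8.5],[0,0,0]],[[-9.5, 0.0, -12.5],[0,0,0]],[[-13.5, 0.0, -16.0],[0,0,0]],[[-17.5, 0.0, -19.0],[0,0,0]],[[-22.5, 0.0, -21.5],[0,0,0]],[[-27.0, 0.0, -23.5],[0,0,0]],[[-32.0, 0.0, -25.0],[0,0,0]],[[-37.0, 0.0, -26.0],[0,0,0]],[[-42.5, 0.0, -26.5],[0,0,0]],[[-47.5, 0.0, -26.5],[0,0,0]],[[-53.0, 0.0, -26.0],[0,0,0]]] end 476.7 108.0 -189.6
```

Call:
servo_tool([
  [[-3, 0, -4.5], [0, 0, 0]],
  [[-6, 0, -8.5], [0, 0, 0]],
  [[-9.5, 0, -12.5], [0, 0, 0]],
  [[-13.5, 0, -16], [0, 0, 0]],
  [[-17.5, 0, -19], [0, 0, 0]],
  [[-22.5, 0, -21.5], [0, 0, 0]],
  [[-27, 0, -23.5], [0, 0, 0]],
  [[-30, 0, -24.5], [0, 0, 0]],
  [[-30, 0, -24.5], [0, 0, 0]],
])

```text
clock: 21.37
tool_pos: [477.5, 85.8, 72.8]
ee_rot: [0.5, -0.5, 0.5, -0.5]
force: [0.3, 0.5, 9.0]
gripper_width: 20.0
```

Call:
servo_tool([
  [[-2, 0, -0.5], [0, 0, 0]],
  [[-4, 0, -1], [0, 0, 0]],
  [[-4, 0, -1], [0, 0, 0]],
])

```text
clock: 21.62
tool_pos: [476.7, 89.4, 72.8]
ee_rot: [-0.5, 0.5, -0.5, 0.5]
force: [0.7, -1.4, 9.0]
gripper_width: 19.9
```

Call:
servo_tool([
  [[-1, 0, -0.5], [0, 0, 0]],
  [[-2, 0, -0.5], [0, 0, 0]],
  [[-2, 0, -0.5], [0, 0, 0]],
])

```text
clock: 21.87
tool_pos: [476.3, 91.2, 72.8]
ee_rot: [-0.5, 0.5, -0.5, 0.5]
force: [0.6, -0.6, 8.7]
gripper_width: 19.8
```

Call:
servo_tool([
  [[-1, 0, 0], [0, 0, 0]],
  [[-2, 0, 0], [0, 0, 0]],
  [[-2, 0, 0], [0, 0, 0]],
])

```text
clock: 22.12
tool_pos: [476.2, 92.4, 72.8]
ee_rot: [-0.5, 0.501, -0.499, 0.5]
force: [0.8, -5.6, 10.3]
gripper_width: 20.0
```

Call:
servo_tool([
  [[-1, 0, 0], [0, 0, 0]],
  [[-2, 0, 0], [0, 0, 0]],
  [[-2, 0, 0], [0, 0, 0]],
])

```text
clock: 22.37
tool_pos: [476.2, 92.5, 72.8]
ee_rot: [-0.498, 0.501, -0.499, 0.502]
force: [1.1, -14.0, 10.9]
gripper_width: 20.1
```

```bash
sx=476.7; sy=95; p=188.1; for i in 1 2 3 4 5; do o=$(python3 arc.py 526 99.5 $sx $sy $p 12 12); echo "$o"; sx=$(echo "$o"|awk '{print $(NF-2)}'); sy=$(echo "$o"|awk '{print $(NF-1)}'); p=$(echo "$o"|awk '{print $NF}'); done
```

```text
[[[12.5, 0.0, 2.5],[0,0,0]],[[22.0, 0.0, 7.0],[0,0,0]],[[30.5, 0.0, 13.5],[0,0,0]],[[37.0, 0.0, 21.5],[0,0,0]],[[42.0, 0.0, 30.5],[0,0,0]],[[45.0, 0.0, 40.5],[0,0,0]],[[45.5, 0.0, 51.0],[0,0,0]],[[44.0, 0.0, 61.5],[0,0,0]],[[40.5, 0.0, 71.5],[0,0,0]],[[35.0, 0.0, 80.0],[0,0,0]],[[27.5, 0.0, 87.5],[0,0,0]],[[19.0, 0.0, 93.5],[0,0,0]]] end 570.2 76.0 332.1
[[[-10.0, 0.0, 4.0],[0,0,0]],[[-20.0, 0.0, 5.5],[0,0,0]],[[-30.5, 0.0, 5.5],[0,0,0]],[[-40.5, 0.0, 3.0],[0,0,0]],[[-50.0, 0.0, -2.0],[0,0,0]],[[-58.5, 0.0, -8.5],[0,0,0]],[[-65.0, 0.0, -16.5],[0,0,0]],[[-70.0, 0.0, -25.5],[0,0,0]],[[-73.0, 0.0, -35.5],[0,0,0]],[[-73.5, 0.0, -46.0],[0,0,0]],[[-72.0, 0.0, -56.5],[0,0,0]],[[-68.5, 0.0, -66.0],[0,0,0]]] end 504.20000000000005 144.5 476.1
[[[5.5, 0.0, -9.0],[0,0,0]],[[13.0, 0.0, -16.5],[0,0,0]],[[21.5, 0.0, -22.5],[0,0,0]],[[31.5, 0.0, -26.5],[0,0,0]],[[41.5, 0.0, -28.0],[0,0,0]],[[52.0, 0.0, -27.5],[0,0,0]],[[62.0, 0.0, -25.0],[0,0,0]],[[71.5, 0.0, -20.5],[0,0,0]],[[80.0, 0.0, -14.0],[0,0,0]],[[86.5, 0.0, -6.0],[0,0,0]],[[91.5, 0.0, 3.0],[0,0,0]],[[94.5, 0.0, 13.0],[0,0,0]]] end 517.2 50.0 620.1
[[[0.5, 0.0, 10.5],[0,0,0]],[[-1.0, 0.0, 21.0],[0,0,0]],[[-4.5, 0.0, 31.0],[0,0,0]],[[-10.0, 0.0, 39.5],[0,0,0]],[[-17.5, 0.0, 47.0],[0,0,0]],[[-26.0, 0.0, 53.0],[0,0,0]],[[-36.0, 0.0, 57.0],[0,0,0]],[[-46.0, 0.0, 58.5],[0,0,0]],[[-56.5, 0.0, 58.5],[0,0,0]],[[-66.5, 0.0, 56.0],[0,0,0]],[[-76.0, 0.0, 51.0],[0,0,0]],[[-84.5, 0.0, 44.5],[0,0,0]]] end 561.7 134.5 764.1
[[[-6.5, 0.0, -8.0],[0,0,0]],[[-11.5, 0.0, -17.0],[0,0,0]],[[-14.5, 0.0, -27.0],[0,0,0]],[[-15.0, 0.0, -37.5],[0,0,0]],[[-13.5, 0.0, -48.0],[0,0,0]],[[-10.0, 0.0, -57.5],[0,0,0]],[[-4.5, 0.0, -66.5],[0,0,0]],[[3.0, 0.0, -74.0],[0,0,0]],[[11.5, 0.0, -80.0],[0,0,0]],[[21.5, 0.0, -84.0],[0,0,0]],[[31.5, 0.0, -85.5],[0,0,0]],[[42.0, 0.0, -85.0],[0,0,0]]] end 476.70000000000005 92.5 908.1
```

Call:
servo_tool([
  [[12.5, 0, 2.5], [0, 0, 0]],
  [[22, 0, 7], [0, 0, 0]],
  [[30.5, 0, 13.5], [0, 0, 0]],
  [[37, 0, 21.5], [0, 0, 0]],
  [[42, 0, 30.5], [0, 0, 0]],
  [[45, 0, 40.5], [0, 0, 0]],
  [[45.5, 0, 51], [0, 0, 0]],
  [[44, 0, 61.5], [0, 0, 0]],
  [[40.5, 0, 71.5], [0, 0, 0]],
  [[35, 0, 80], [0, 0, 0]],
  [[27.5, 0, 87.5], [0, 0, 0]],
  [[19, 0, 93.5], [0, 0, 0]],
])

```text
clock: 23.37
tool_pos: [570.2, 75.7, 72.8]
ee_rot: [-0.5, 0.5, -0.5, 0.5]
force: [-2.1, -2.5, 8.8]
gripper_width: 20.1
```

Call:
servo_tool([
  [[-10, 0, 4], [0, 0, 0]],
  [[-20, 0, 5.5], [0, 0, 0]],
  [[-30.5, 0, 5.5], [0, 0, 0]],
  [[-40.5, 0, 3], [0, 0, 0]],
  [[-50, 0, -2], [0, 0, 0]],
  [[-58.5, 0, -8.5], [0, 0, 0]],
  [[-65, 0, -16.5], [0, 0, 0]],
  [[-70, 0, -25.5], [0, 0, 0]],
  [[-73, 0, -35.5], [0, 0, 0]],
  [[-73.5, 0, -46], [0, 0, 0]],
  [[-72, 0, -56.5], [0, 0, 0]],
  [[-68.5, 0, -66], [0, 0, 0]],
])

```text
clock: 24.37
tool_pos: [504.2, 144.1, 72.9]
ee_rot: [-0.5, 0.5, -0.499, 0.501]
force: [5.8, -6.3, 3.7]
gripper_width: 19.9
```

```bash
python3 - <<'E'
from h import *
o=manip.get_obs(); print(o['tool_pos'],o['gripper_width'],o['force'],o['moment'])
a=grab('side','s20'); cv2.imwrite('pics/s20c.png',cv2.resize(a[110:275,130:350],None,fx=3.6,fy=3.6,interpolation=cv2.INTER_CUBIC))
E
```

```text
[504.16372097 144.14919464  72.85160219] 19.947301079942655 [ 5.75653927 -6.33642166  3.6588201 ] [-1.38601653 -1.35411276 -0.02107066]
```

View pics/s20c.png

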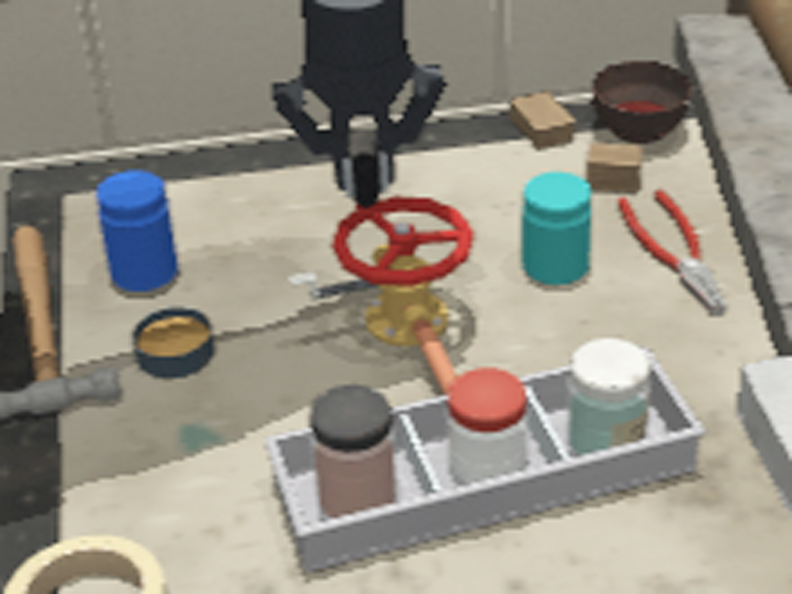

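The grip is still held and following. Continuing.

Call:
servo_tool([
  [[5.5, 0, -9], [0, 0, 0]],
  [[13, 0, -16.5], [0, 0, 0]],
  [[21.5, 0, -22.5], [0, 0, 0]],
  [[31.5, 0, -26.5], [0, 0, 0]],
  [[41.5, 0, -28], [0, 0, 0]],
  [[52, 0, -27.5], [0, 0, 0]],
  [[62, 0, -25], [0, 0, 0]],
  [[71.5, 0, -20.5], [0, 0, 0]],
  [[80, 0, -14], [0, 0, 0]],
  [[86.5, 0, -6], [0, 0, 0]],
  [[91.5, 0, 3], [0, 0, 0]],
  [[94.5, 0, 13], [0, 0, 0]],
])

```text
clock: 25.42
tool_pos: [515.7, 49.8, 72.7]
ee_rot: [-0.5, 0.501, -0.5, 0.499]
force: [-3.4, 2.1, 13.9]
gripper_width: 20.0
```

Call:
servo_tool([
  [[0.5, 0, 10.5], [0, 0, 0]],
  [[-1, 0, 21], [0, 0, 0]],
  [[-4.5, 0, 31], [0, 0, 0]],
  [[-10, 0, 39.5], [0, 0, 0]],
  [[-17.5, 0, 47], [0, 0, 0]],
  [[-26, 0, 53], [0, 0, 0]],
  [[-36, 0, 57], [0, 0, 0]],
  [[-46, 0, 58.5], [0, 0, 0]],
  [[-56.5, 0, 58.5], [0, 0, 0]],
  [[-66.5, 0, 56], [0, 0, 0]],
  [[-76, 0, 51], [0, 0, 0]],
  [[-84.5, 0, 44.5], [0, 0, 0]],
])

```text
clock: 26.42
tool_pos: [561.1, 134.5, 72.8]
ee_rot: [-0.5, 0.501, -0.5, 0.5]
force: [-1.8, -7.2, 10.9]
gripper_width: 20.0
```

Call:
servo_tool([
  [[-6.5, 0, -8], [0, 0, 0]],
  [[-11.5, 0, -17], [0, 0, 0]],
  [[-14.5, 0, -27], [0, 0, 0]],
  [[-15, 0, -37.5], [0, 0, 0]],
  [[-13.5, 0, -48], [0, 0, 0]],
  [[-10, 0, -57.5], [0, 0, 0]],
  [[-4.5, 0, -66.5], [0, 0, 0]],
  [[3, 0, -74], [0, 0, 0]],
  [[11.5, 0, -80], [0, 0, 0]],
  [[21.5, 0, -84], [0, 0, 0]],
  [[31.5, 0, -85.5], [0, 0, 0]],
  [[37, 0, -85.5], [0, 0, 0]],
])

```text
clock: 27.42
tool_pos: [475.8, 97.5, 72.8]
ee_rot: [0.501, -0.5, 0.5, -0.5]
force: [2.2, 1.5, 7.2]
gripper_width: 20.2
```

Call:
servo_tool([
  [[2, 0, 0], [0, 0, 0]],
  [[4, 0, 0.5], [0, 0, 0]],
  [[4, 0, 0.5], [0, 0, 0]],
  [[4, 0, 0.5], [0, 0, 0]],
  [[4, 0, 0.5], [0, 0, 0]],
])

```text
clock: 27.83
tool_pos: [476.0, 93.7, 72.8]
ee_rot: [-0.5, 0.5, -0.5, 0.5]
force: [-0.4, 0.1, 11.2]
gripper_width: 19.9
```

Call:
servo_tool([
  [[0.6, 0, 0], [0, 0, 0]],
  [[1.2, 0, 0], [0, 0, 0]],
  [[1.2, 0, 0], [0, 0, 0]],
  [[1.2, 0, 0], [0, 0, 0]],
  [[1.2, 0, 0], [0, 0, 0]],
])

```text
clock: 28.25
tool_pos: [476.1, 92.9, 72.8]
ee_rot: [0.501, -0.5, 0.5, -0.499]
force: [0.5, 1.9, 10.1]
gripper_width: 19.9
```

```bash
python3 - <<'E'
from h import *
o=manip.get_obs(); print(o['tool_pos'],o['gripper_width'],o['force'],o['moment'],o['clock'])
a=grab('side','s30'); cv2.imwrite('pics/s30c.png',cv2.resize(a[110:275,130:350],None,fx=3.6,fy=3.6,interpolation=cv2.INTER_CUBIC))
grab('wrist','w30');grab('scene','c30')
print(manip.get_obs()['tool_pos'])
E
```

```text
[476.11173558  92.9429313   72.75240222] 19.884202924892744 [ 0.50516948  1.86246111 10.10839405] [ 0.43674923 -0.03812169 -0.03689004] 28.25
[476.098378    92.96770572  72.74095948]
```

View pics/s30c.png

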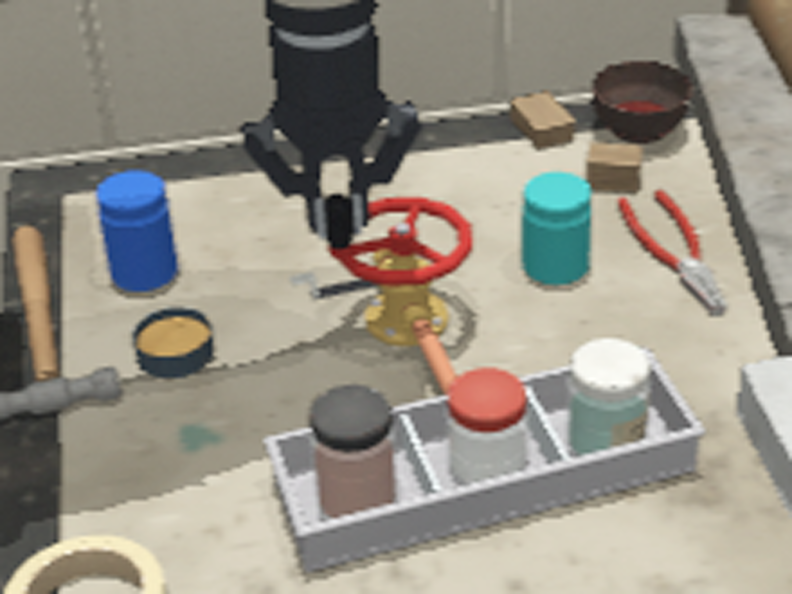

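View pics/w30.png

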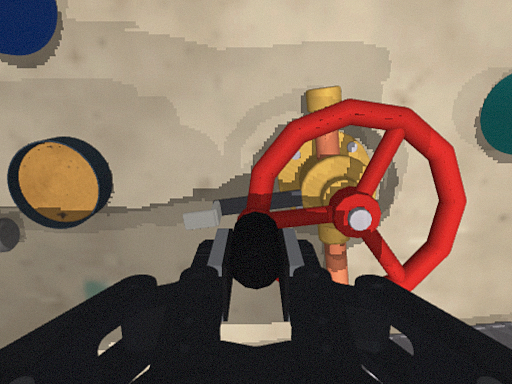

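View pics/c30.png

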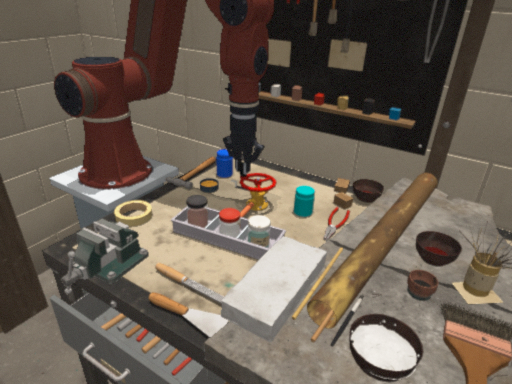

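Call:
servo_tool([
  [[0.6, 0, 0], [0, 0, 0]],
  [[0.6, 0, 0], [0, 0, 0]],
  [[0.6, 0, 0], [0, 0, 0]],
  [[0.6, 0, 0], [0, 0, 0]],
  [[0.6, 0, 0], [0, 0, 0]],
  [[0.6, 0, 0], [0, 0, 0]],
])

```text
clock: 28.9
tool_pos: [476.2, 92.4, 72.8]
ee_rot: [0.501, -0.5, 0.5, -0.499]
force: [1.1, 1.9, 9.7]
gripper_width: 19.8
```

```bash
python3 - <<'E'
from h import *
o=manip.get_obs(); print(o['tool_pos'],o['gripper_width'],o['force'],o['clock'])
if abs(o['tool_pos'][1]-92.4)<0.4: print(manip.close_job())
E
```

```text
[476.17803829  92.38413765  72.75213433] 19.842856313116886 [1.10489747 1.89608449 9.68553453] 28.9
the job is handed in; nothing more can be done
None
```

I placed both jars, shut the valve and backed it off two full turns, then handed the job in at 28.9 s, still holding the crank grip.

**Jars:** The white-lidded jar stands upright in the +x end cell and the black-lidded jar in the -x end cell. The red-lidded jar is still in the middle cell. The last side and scene pictures show all three upright and no visible change in the other things on the bench.

**Valve:** I wound the wheel clockwise until the grip stopped moving and the push against it rose to 14 N. From there I wound back 720° anticlockwise. At the stop the tool was at (476.2, 92.4) mm; at the end it read (476.2, 92.4), with about 2 N along the turning direction. The crank spoke lines up with the pointer in the wrist picture. The distance from the wheel's axis stayed within about 1 mm through all turns, so I saw no sign of the grip slipping.

**Checks that disagreed:**
- All three cameras showed the fingertips about 30 mm short of where the stated tool point puts them. I trusted the pictures and lowered the tool further to take the crank grip.
- The wrist camera read positions about 4 mm too far in +y compared with the side camera. I allowed for this in the black-jar grasp and in locating the crank grip.
- The last force reading still showed about 10 N upward on the tool while it held the grip.

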